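# Empty the ginger cup and hold the grater ready

## Robot

A 6-joint arm with a two-finger parallel gripper is mounted at the origin on the work surface. World frame = base frame: x ahead of the robot, y to its left, z up, the work surface at z = 0. Lengths are in m, angles in rad, forces in N, time in s.
With the tool pointing down it reaches from about 0.325 to 0.775 m from the base axis. Payload 5.5 kg.
Tool frame: the origin (TCP) lies at the very end of the fingers, on their centre line; the grasp point (between the pads) lies 19 mm behind it; z points along the fingers, y is the line along which they close (so a half turn about z gives the same grasp; the last joint's range is limited). The gripper opens to 85 mm and grips with 20 to 120 N. Pads are 22 mm wide; open, the fingers measure 114 mm over their backs; the gripper's body (76 mm by 85 mm) begins 54 mm behind the grasp point. The pads swing forward as they close: fully open they stand 13 mm farther back than shut.
Start: joints at [-1.222, 0.091, 1.231, -0, 1.82, -0.057], TCP at [0.237, -0.551, 0.231] pointing down, gripper open.
Joint ranges: [-2.87, 2.87], [-0.86, 2.18], [0.17, 2.46], [-1.51, 4.65], [0.06, 2.69], [-2.65, 2.65]. Speed limits (rad/s): [2.57, 2.57, 3.01, 3.14, 3.14, 3.14].

## Interface

Orientations are given as [roll, pitch, yaw] about the fixed x, y, z axes, in that order (R = Rz(yaw) Ry(pitch) Rx(roll)).
In Python, from cell import arm, read_camera, calibration, ticket gives the robot as it stands.
- The arm moves only by the shell command python3 -m creep 'ROWS' [OPENING] [FORCE]. ROWS is text: rows parted by semicolons, each of 4 numbers parted by spaces: the shift along the tool's x, y, z each as a share of 0.04 m, from -1 to 1, then the turn about the tool's z as a share of 0.1 rad, from -1 to 1. A call has 1 to 10 rows; each row shifts and turns the commanded pose from where the row before left it, along the tool's axes as they then stand; what a row does not reach is not made up. A row lasts 1/10 s, in which the tool goes at most 50 mm and 8.59 degrees, less where a joint would pass 70% of its speed; a pose out of reach is approached as far as the arm can. A call with a number of a shift or a turn outside -1 to 1 is refused whole. A call with a gripper value outside its range is refused whole. OPENING is the opening, from -1 (shut) to 1 (fully open), set as the call begins (- or left out, the last holds). The fingers move at their own pace and stop on an object; FORCE is the grip in N (left out, the last holds). Time passes only in rows, so rows that do not move let the fingers close. It gives the time, the measured TCP pose, the force, the opening and the grip force at its end, in the units of the state.
- arm.observe(): the state, without advancing time (a new reading comes with each control period).
- read_camera(name): name is "side" or "top" or "wrist"; returns the picture (384x512x3 uint8, blue, green, red); there is no depth.
- calibration(name): a dict with "camera_matrix" (3x3 intrinsics, pixels), "cam_to_world" (4x4, takes a point from camera to world coordinates); the wrist camera has in their place "T_tool_cam" (4x4, takes a point from camera to tool coordinates, whose origin is the TCP and whose axes are the flange's). Camera axes: x right, y down, z forward; pixel columns grow to the right and rows downward; lengths in m; the calibration is good to about 2 mm. A picture is of the moment at which its call begins: read the wrist's pose just before it. calibration takes no time and is no camera call.
- ticket.hand_in(): hands the job in; it is judged then, once.
The state is a dict: "time": time; "joint_pos": joint angles; "qvel": joint speeds; "joint_efforts": joint torques, N m; "eef_pos": TCP position; "tool_rot": TCP orientation; "wrist_force": force on the tool from outside, world axes, zero at the start; "torque": the same for the moment, N m; "grip_width": finger opening in m; "gripper_force": force on a finger pad.
Only numpy, scipy, OpenCV 4.12 (cv2) and the standard library are available. Lean on these libraries where they do the work, as an engineer would, in place of code of your own. Each camera call takes 0.05 s, during which the arm holds its last target. There are 200 camera calls.

## Task

Tip the three knobs of ginger out of the steel cup onto the round ironwood board, and stand the emptied cup upright on the counter again. Then draw the steel ginger grater up out of its slot in the tool block and hold it ready over the board: handle end uppermost, toothed face upward, slanted at about 45 degrees with its two long edges level with each other, and its lower end above the wood, raised about 8 cm from it. Finish while still holding it there, still and carried by the gripper alone, and do not shift the other things on the counter.

Things in the scene. Friction and masses are not known exactly. Their poses are not given: they have to be found in the camera images.
- cup: open stainless steel cup, 120 g, 75 mm tall, slightly flared: outer diameter 53 mm at the foot, 64 mm at the rim, wall 3 mm, base 4 mm; loose on the counter, left or right near the robot, the ginger in it. Origin at the centre of its underside, z up its axis. It empties when tilted well past level (120 to 130 degrees from upright)
- cup_rim (a point): centre of the cup's mouth, on its axis 75 mm above its origin
- ginger_a: peeled knob of ginger, about 15 g: a rounded finger 33 mm long and 17 mm thick (radius 8.5 mm) with a side lobe 13 mm thick that reaches 15.5 mm out from the finger's axis, so it does not roll far; origin at the middle of the finger, x along it. It starts in the cup with the other two
- ginger_b: peeled knob of ginger, about 15 g: a rounded finger 31 mm long and 17 mm thick (radius 8.5 mm) with a side lobe 13 mm thick that reaches 15.5 mm out from the finger's axis, so it does not roll far; origin at the middle of the finger, x along it. It starts in the cup with the other two
- ginger_c: peeled knob of ginger, about 15 g: a rounded finger 33 mm long and 17 mm thick (radius 8.5 mm) with a side lobe 13 mm thick that reaches 15.5 mm out from the finger's axis, so it does not roll far; origin at the middle of the finger, x along it. It starts in the cup with the other two
- board: thick round ironwood chopping board, diameter 260 mm, 40 mm thick, flat top, lies firmly on the counter; origin at the centre of its underside
- block: white plastic tool block, stands firmly left or right of the board, 70 mm deep (x), 180 mm wide (y), 95 mm tall; origin at the centre of its underside. In its top two slots, each 12 mm (x) by 59 mm (y), 83 mm deep, centred 43 mm to either side (+y, -y) of the middle: one holds the grater, the other a rice paddle
- grater: flat steel ginger grater, 130 g, 194 mm long: plate 52 mm wide, 4 mm thick, 102 mm long, teeth on one face; then a neck and a straight handle. Stands in a slot, handle up, loosely (may lean a few degrees), teeth facing away from the robot. Origin at the middle of the plate's free (lower) end; z along it to the handle's end, x square to the plate, out of the toothed face, y across its width
- grater_grip (a point): point on the axis of the grater's handle, 155 mm from the grater's origin, with the grater's axes. The handle is 24 mm wide (y), 12 mm thick (x) and runs from 110 to 194 mm; the grater's balance point is about 105 mm from its origin
- paddle: bystander: bamboo rice paddle, 185 mm long, 50 mm wide blade down in the block's other slot, 20 mm wide and 7 mm thick handle up; origin at the middle of its lower end, z along it
- jar: bystander: closed glass jar with a steel cap, diameter 66 mm, 95 mm tall, near the robot on the side where the cup is not; origin at the centre of its underside
- spoon_rest: bystander: blue ceramic spoon rest, 88 mm round dish 18 mm high with a 60 mm neck to its +y side, between the robot and the board; origin under the dish's centre
- chopstick0: bystander: wooden chopstick, 240 mm long, 7 mm thick, lying along y beyond the board; origin near its middle, underside
- chopstick1: bystander: the other chopstick, the same
- sauce_bottle: bystander: amber glass sauce bottle, diameter 62 mm, 210 mm tall, far left; origin at the centre of its underside
There are look-alikes about, which are no part of the job. What is shaped like the block but red or yellow is not meant.

How it is judged:
On the way, in this order (a step that is already met when the one before it is completed fails the run):
1. the cup is tipped over and all three ginger knobs lie on the board, out of the cup (angle between cup's own z axis and vertical above 0.9 rad and horizontal distance between each of ginger_a, ginger_b, ginger_c and board below 0.125 m and height (world z) of ginger_a between 0.042 and 0.075 m and contact force between each of ginger_a, ginger_b, ginger_c and cup below 0.02 N and height (world z) of ginger_b between 0.042 and 0.075 m and height (world z) of ginger_c between 0.042 and 0.075 m), for 0.1 s.
2. the emptied cup stands upright on the counter, let go (angle between cup's own z axis and vertical below 0.12 rad and height (world z) of cup below 0.006 m and contact force between cup and the fingers below 0.05 N and linear speed of cup below 0.02 m/s), for 0.2 s.
3. the grater is drawn right out of the block (height (world z) of grater above 0.1 m and contact force between grater and the fingers above 1 N and contact force between grater and block below 0.02 N), for 0.1 s.
At the end, for the whole second after the job is handed in: Held still by the gripper alone: grater 34-56 deg from vertical, handle end up, teeth up, long edges level within 15 deg, lower end within 120 mm of the board's centre and 40-120 mm above its top. Ginger on the board within 125 mm of its centre; cup upright within 7 deg on the counter, let go (all of step 2 and angle between grater's own z axis and vertical between 0.6 and 0.98 rad and angle between grater's own x axis and vertical below 1.2 rad and angle between grater's own y axis and vertical between 1.3 and 1.84 rad and horizontal distance between grater and board below 0.12 m and height (world z) of grater between 0.08 and 0.16 m and contact force between grater and the fingers above 2 N and linear speed of grater below 0.03 m/s and angular speed of grater below 0.15 rad/s and contact force between grater and board below 0.02 N and contact force between grater and block below 0.02 N and contact force between grater and ginger_a below 0.02 N and contact force between grater and ginger_b below 0.02 N and contact force between grater and ginger_c below 0.02 N and horizontal distance between each of ginger_a, ginger_b, ginger_c and board below 0.125 m and height (world z) of ginger_a between 0.042 and 0.075 m and contact force between each of ginger_a, ginger_b, ginger_c and cup below 0.02 N and height (world z) of ginger_b between 0.042 and 0.075 m and height (world z) of ginger_c between 0.042 and 0.075 m); the arm keeps its last pose, push and grip.
It fails at once if a bystander (paddle, jar, spoon rest, chopsticks, bottle) is moved by more than 30 mm (distance of any of paddle, jar, spoon_rest, chopstick0, chopstick1, sauce_bottle from where it was at the start of the episode above 0.03 m).
It also fails if it takes over 64 s, if anything falls off the work surface, if the arm or the gripper's body presses on something with over 40 N, if the wrist force passes 120 N, or if a joint passes its speed limit or range.

## Working session

There is one attempt and no reset: what is moved stays moved. The work goes in short steps, Python scripts to look and compute and a shell command to move; the robot and the scene stay as the last step left them, time stands still between calls to the robot, and variables do not carry over. Pictures are saved under pics/ and viewed, at most 10 in all, crops included, and the job is handed in when it is done.

```bash
mkdir -p pics; ls
python3 - <<'E'
from cell import arm, read_camera, calibration
import cv2,numpy as np
np.set_printoptions(precision=4,suppress=True)
for n in ["side","top","wrist"]:
    im=read_camera(n); cv2.imwrite(f"pics/{n}0.png",im); 
    for k,v in calibration(n).items(): print(n,k,np.array(v).tolist())
a=cv2.imread("pics/side0.png");b=cv2.imread("pics/top0.png")
cv2.imwrite("pics/both0.png",cv2.resize(np.vstack([a,b]),(800,1200))[:, :])
print(arm.observe())
E
```

```text
pics
side camera_matrix [[387.87089501504823, 0.0, 254.39009844204764], [0.0, 387.87089501504823, 194.39496550583868], [0.0, 0.0, 1.0]]
side cam_to_world [[0.7792489549901288, -0.44332890169327605, 0.44297917679076715, 0.11389560412309375], [-0.6267004157980772, -0.5559561097821704, 0.5460397355819376, -0.5806555220892308], [0.004201783586675913, -0.7031161276199749, -0.7110626245946146, 0.8951247853733452], [0.0, 0.0, 0.0, 1.0]]
top camera_matrix [[370.0826061141645, 0.0, 254.12681395494513], [0.0, 370.0826061141645, 194.8268965637605], [0.0, 0.0, 1.0]]
top cam_to_world [[-0.022092813921452584, -0.9812833607970857, 0.1912978656331767, 0.39785129872662645], [-0.999754507377982, 0.021362457637594534, -0.005879658246098705, -0.016885448132184042], [0.0016830182533190893, -0.19138080161410875, -0.9815144197733929, 1.115739739994751], [0.0, 0.0, 0.0, 1.0]]
wrist camera_matrix [[301.322798450669, 0.0, 257.61063958874763], [0.0, 301.322798450669, 196.37380432650917], [0.0, 0.0, 1.0]]
wrist T_tool_cam [[-0.0002581167090761528, -0.9578791541576986, -0.287171480836615, 0.07293080960690229], [0.9999999609765196, -0.0002779366890638396, 2.825162722518219e-05, -0.0005819210965100075], [-0.0001068771353673367, -0.2871714623379675, 0.9578791885180246, -0.1426251724479039], [0.0, 0.0, 0.0, 1.0]]
{'time': 0.15, 'joint_pos': array([-1.2217,  0.0917,  1.2316, -0.    ,  1.8198, -0.0567]), 'qvel': array([ 0.001 , -0.0015, -0.0034, -0.0005, -0.0016, -0.0002]), 'joint_efforts': array([  0.0013, -45.9373, -41.8526,  -0.    ,   0.0095,   0.    ]), 'eef_pos': array([ 0.2368, -0.5511,  0.2304]), 'tool_rot': array([-3.14  , -0.0001,  0.4058]), 'wrist_force': array([-0.3457, -0.0778,  0.0035]), 'torque': array([0.005 , 0.0143, 0.0384]), 'gripper_force': 0.0, 'grip_width': 0.08558303124486387}
```

View pics/side0.png

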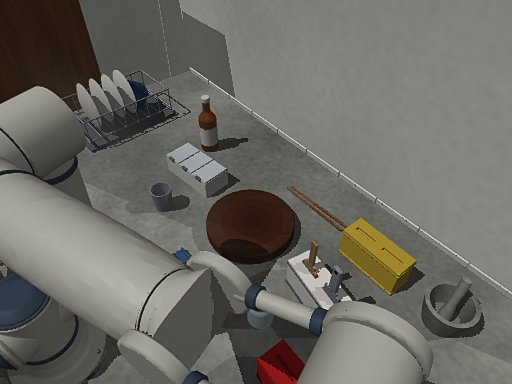

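View pics/top0.png

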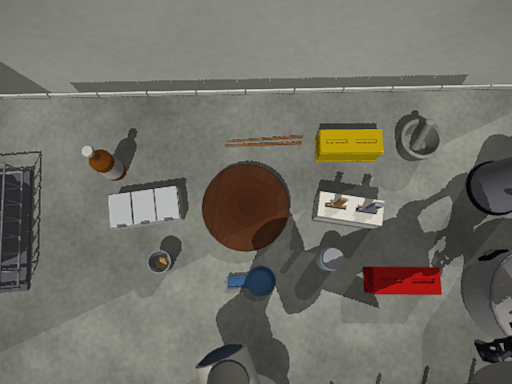

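```bash
python3 -m creep '0 1 0 0;0 1 0 0;0 1 0 0;0 1 0 0;0 1 0 0;0 1 0 0;0 1 0 0;0 1 0 0'
cat > h.py <<'E'
import cv2,numpy as np
from cell import arm, read_camera, calibration
from scipy.spatial.transform import Rotation as R
np.set_printoptions(precision=4,suppress=True)
def ray(n,u,v,T=None):
    c=calibration(n);K=np.array(c["camera_matrix"])
    T=np.array(c["cam_to_world"]) if T is None else T
    d=T[:3,:3]@np.linalg.inv(K)@np.array([u,v,1.]);return T[:3,3],d/np.linalg.norm(d)
def onplane(n,u,v,z,T=None):
    o,d=ray(n,u,v,T);return o+d*(z-o[2])/d[2]
def meet(a,b):
    (p,d),(q,e)=a,b
    s=np.linalg.lstsq(np.c_[d,-e],q-p,rcond=None)[0]
    x,y=p+d*s[0],q+e*s[1];return (x+y)/2,np.linalg.norm(x-y)
def wristT():
    s=arm.observe();T=np.eye(4);T[:3,:3]=R.from_euler('xyz',s['tool_rot']).as_matrix();T[:3,3]=s['eef_pos']
    return T@np.array(calibration("wrist")["T_tool_cam"])
E
python3 - <<'E'
from h import *
s=arm.observe();print(s['eef_pos'],s['tool_rot'],s['joint_pos'])
t=cv2.imread("pics/top0.png");d=cv2.imread("pics/side0.png")
def blobs(im,lo,hi,mn=60):
    m=cv2.inRange(cv2.cvtColor(im,cv2.COLOR_BGR2HSV),lo,hi)
    n,l,st,c=cv2.connectedComponentsWithStats(m)
    return [(st[i].tolist(),c[i].round(1).tolist()) for i in range(1,n) if st[i,4]>mn]
for n,im in(("top",t),("side",d)):
    print(n,"brown",blobs(im,(0,100,30),(12,255,160),300),"blue",blobs(im,(100,120,40),(125,255,255),80))
    print(n,"white",blobs(im,(0,0,200),(179,40,255),200))
    print(n,"ginger/wood",blobs(im,(10,70,60),(25,255,255),10))
a=np.vstack([cv2.resize(t[240:285,130:190],None,fx=6,fy=6,interpolation=2),cv2.resize(d[170:215,140:200],None,fx=6,fy=6,interpolation=2)])
b=np.vstack([cv2.resize(t[180:240,310:390],None,fx=5,fy=5,interpolation=2),cv2.resize(d[230:310,280:360],(400,240),interpolation=2)])
o=np.full((540,780,3),0,np.uint8);o[:540,:360]=a;o[:540,370:770]=b;cv2.imwrite("pics/crop0.png",o)
E
```

```text
time: 0.95
eef_pos: [0.3376, -0.7859, 0.2036]
tool_rot: [3.104, -0.0, 0.406]
wrist_force: [-5.1, 8.4, 19.9]
grip_width: 0.0855
gripper_force: 9.2
[ 0.3376 -0.7859  0.2036] [ 3.1038 -0.0003  0.4057] [-1.2056  0.9335  0.1699  0.002   2.0004 -0.0396]
top brown [([202, 165, 87, 86, 5886], [245.2, 207.3]), ([363, 266, 79, 29, 1322], [396.9, 277.2])] blue [([228, 266, 47, 30, 881], [254.6, 280.8])]
top white [([318, 192, 16, 24, 208], [323.9, 201.8]), ([331, 195, 34, 26, 377], [348.6, 208.1])]
top ginger/wood [([314, 129, 70, 33, 2180], [348.4, 144.8]), ([227, 135, 76, 8, 186], [266.5, 138.4]), ([225, 142, 77, 5, 185], [265.2, 143.9]), ([89, 150, 26, 23, 381], [100.9, 161.3]), ([202, 165, 87, 87, 4867], [242.3, 205.0]), ([113, 175, 9, 6, 16], [116.4, 178.6]), ([326, 198, 22, 10, 111], [338.1, 203.2]), ([155, 256, 14, 13, 128], [161.9, 262.0])]
side brown [([206, 190, 89, 67, 4599], [249.4, 222.5]), ([256, 339, 49, 45, 1379], [278.6, 365.7])] blue [([172, 248, 19, 15, 135], [182.0, 255.2])]
side white []
side ginger/wood [([198, 103, 18, 26, 178], [205.1, 116.4]), ([286, 186, 131, 110, 3528], [370.0, 251.1]), ([210, 221, 6, 4, 11], [212.2, 222.3]), ([304, 240, 14, 37, 229], [311.4, 258.6])]
```

View pics/crop0.png

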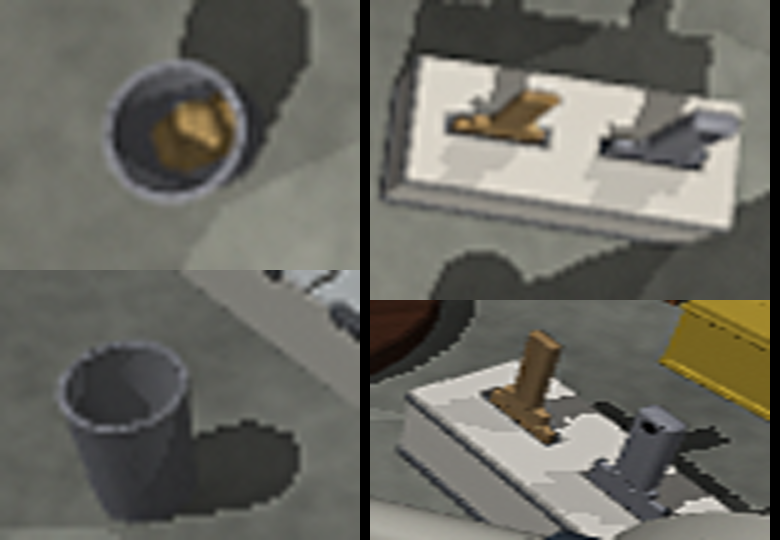

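```bash
python3 -m creep '0 0 0 0;0 0 0 0'; python3 -m creep '0 0 -1 0;0 0 -1 0';python3 -m creep '0 1 0 0;0 1 0 0;0 1 0 0'; python3 -c "
from h import *
print(arm.observe()['joint_pos'])"
```

```text
time: 1.15
eef_pos: [0.3383, -0.7875, 0.2069]
tool_rot: [3.094, -0.0, 0.406]
wrist_force: [-0.1, 0.1, -0.5]
grip_width: 0.0855
gripper_force: 0.0
time: 1.35
eef_pos: [0.3273, -0.7621, 0.2725]
tool_rot: [3.077, -0.0, 0.406]
wrist_force: [0.7, 0.1, 1.7]
grip_width: 0.0856
gripper_force: 0.0
time: 1.65
eef_pos: [0.3445, -0.802, 0.2451]
tool_rot: [2.997, 0.0, 0.406]
wrist_force: [-0.8, 0.1, -0.9]
grip_width: 0.085
gripper_force: 0.0
[-1.2064  0.8867  0.1713  0.0064  1.9389 -0.0387]
```

```bash
cat > kin.py <<'E'
from h import *
from scipy.optimize import least_squares
D=[([0.0917,1.2316,1.8198],[.5998,.2304]),([.9335,.1699,2.0004],[.8553,.2036]),([.8867,.1713,1.9389],[.8729,.2451])]
E
python3 - <<'E'
from kin import *
A=[];b=[]
for (p,q,w),(r,z) in D:
    a=np.cumsum([p,q,w]);A+=[[1,0,*np.sin(a)],[0,1,*np.cos(a)]];b+=[r,z]
x,res,rk,sv=np.linalg.lstsq(np.array(A),np.array(b),rcond=None);print("a1 d1 L1 L2 L6",x,res,sv)
print("board",onplane("top",245.5,208,.04),onplane("side",250,226,.02))
p,e=meet(ray("top",159.7,261.8),ray("side",160.5,189.7));print("cup rim",p,e)
p,e=meet(ray("top",379.6,204.4),ray("side",338.6,268.3));print("grater end",p,e)
for u,v in[(319,191),(384,201),(382,227),(313,219)]:print("blk",onplane("top",u,v,.095))
print("jar",onplane("top",330,258,.095),"rest",onplane("top",260,281,.018),"wallbase",onplane("top",250,92,0),onplane("top",450,88,0))
print("bottle",onplane("top",90,153,.21),"3box",onplane("top",107,230,.06),onplane("top",185,220,.06))
E
```

```text
a1 d1 L1 L2 L6 [-0.0638  0.0759  0.4053  0.6471  0.4072] [0.] [3.1017 2.2304 0.6262 0.1004 0.0494]
board [0.5686 0.0029 0.04  ] [ 0.5672 -0.0023  0.02  ]
cup rim [0.4176 0.2428 0.0726] 0.0002212736239897852
grater end [ 0.5434 -0.3335  0.2086] 0.0005948984605852233
blk [ 0.6038 -0.2059  0.095 ]
blk [ 0.5712 -0.3865  0.095 ]
blk [ 0.4985 -0.3745  0.095 ]
blk [ 0.5249 -0.1849  0.095 ]
jar [ 0.4172 -0.2255  0.095 ] rest [ 0.3577 -0.0348  0.018 ] wallbase [ 0.9557 -0.0177  0.    ] [ 0.9559 -0.6694  0.    ]
bottle [0.692  0.3933 0.21  ] 3box [0.5106 0.3985 0.06  ] [0.5344 0.1766 0.06  ]
```

```bash
python3 -m creep '0 1 0 0;0 1 0 0;0 1 0 0;0 1 0 0;0 1 0 0;0 1 0 0;0 1 0 0;0 1 0 0;0 1 0 0;0 1 0 0'; python3 -c "
from h import *
s=arm.observe();print(s['joint_pos'],s['eef_pos'],s['tool_rot'])"
```

```text
time: 2.65
eef_pos: [0.3887, -0.9049, 0.2211]
tool_rot: [2.726, -0.0, 0.406]
wrist_force: [0.5, -1.2, -0.8]
grip_width: 0.0855
gripper_force: 0.0
[-1.2052  0.9464  0.1705  0.0162  1.6097 -0.0361] [ 0.3887 -0.9049  0.2211] [ 2.7263 -0.      0.4058]
```

```bash
python3 -m creep '0 1 .1 0;0 1 .1 0;0 1 .1 0;0 1 .15 0;0 1 .15 0;0 1 .2 0;0 1 .2 0;0 1 .25 0;0 1 .3 0;0 1 .3 0'; python3 -m creep '0 1 .4 0;0 1 .4 0;0 1 .45 0;0 1 .45 0;0 1 .5 0;0 1 .5 0;0 1 .5 0;0 1 .6 0;0 1 .6 0;0 1 .6 0';python3 -c "
from h import *
s=arm.observe();print(s['joint_pos'],s['eef_pos'],s['tool_rot'])"
```

```text
time: 3.65
eef_pos: [0.4254, -0.9902, 0.2433]
tool_rot: [2.446, 0.0, 0.406]
wrist_force: [-0.1, 0.1, -0.3]
grip_width: 0.0854
gripper_force: 0.0
time: 4.65
eef_pos: [0.4567, -1.063, 0.2774]
tool_rot: [2.16, -0.0, 0.406]
wrist_force: [-0.9, 0.9, 0.7]
grip_width: 0.0852
gripper_force: 0.0
[-1.204   1.0232  0.1704  0.0393  0.9673 -0.0439] [ 0.4567 -1.063   0.2774] [ 2.1602 -0.      0.4058]
```

```bash
python3 -m creep '0 1 .7 0;0 1 .7 0;0 1 .7 0;0 1 .8 0;0 1 .8 0;0 1 .8 0;0 1 .9 0;0 1 .9 0;0 1 1 0;0 1 1 0'; python3 -m creep '0 1 1 0;0 1 1 0;0 1 1 0' ;cat > kin.py <<'E'
from h import *
from scipy.optimize import least_squares
D=[([0.0917,1.2316,1.8198],[.5998,.2304]),([.9335,.1699,2.0004],[.8553,.2036]),([.8867,.1713,1.9389],[.8729,.2451]),([.9464,.1705,1.6097],[.9848,.2211]),([1.0232,.1704,.9673],[1.157,.2774])]
E
python3 - <<'E'
from kin import *
s=arm.observe();print(s['joint_pos'],s['eef_pos'],s['tool_rot'])
D.append((s['joint_pos'][[1,2,4]],[np.hypot(*s['eef_pos'][:2]),s['eef_pos'][2]]))
A=[];b=[]
for (p,q,w),(r,z) in D:
    a=np.cumsum([p,q,w]);A+=[[1,0,*np.sin(a),np.cos(a[1])],[0,1,*np.cos(a),-np.sin(a[1])]];b+=[r,z]
for n in(5,6):
    A_=np.array(A)[:,:n];x,res,rk,sv=np.linalg.lstsq(A_,np.array(b),rcond=None);print("a1 d1 L1 L2 L6 off",x,(A_@x-b),sv)
E
```

```text
time: 5.65
eef_pos: [0.4747, -1.1049, 0.3432]
tool_rot: [1.892, -0.0, 0.406]
wrist_force: [1.2, -0.1, -0.0]
grip_width: 0.0853
gripper_force: 0.0
time: 5.95
eef_pos: [0.4765, -1.1092, 0.3714]
tool_rot: [1.823, 0.0, 0.406]
wrist_force: [-0.5, 0.3, 0.2]
grip_width: 0.0854
gripper_force: 0.0
[-1.2038  1.0351  0.1701  0.0647  0.6193 -0.0624] [ 0.4765 -1.1092  0.3714] [1.8233 0.     0.4058]
a1 d1 L1 L2 L6 off [-0.0044  0.0393  0.3915  0.5932  0.3361] [ 0.0062  0.0079 -0.0028  0.     -0.0085 -0.     -0.0029 -0.0005  0.0036
 -0.0029  0.0044 -0.0046] [4.1529 3.3878 0.9397 0.6155 0.1184]
a1 d1 L1 L2 L6 off [0.002  0.1585 0.372  0.5575 0.3409 0.0972] [-0.     -0.     -0.      0.     -0.     -0.      0.0001  0.     -0.0001
  0.0001  0.0001 -0.0001] [4.3095 3.9847 1.0246 0.686  0.1466 0.0892]
```

```bash
cat > kin.py <<'E'
from h import *
from scipy.optimize import least_squares
P=[0.002,0.1585,0.372,0.5575,0.3409,0.0972]; S4=1
LO=np.array([-2.87,-.86,.17,-1.51,.06,-2.65]);HI=np.array([2.87,2.18,2.46,4.65,2.69,2.65])
def ry(a):return R.from_euler('y',a)
def rz(a):return R.from_euler('z',a)
def fk(q,s4=None):
    s4=s4 or S4;a1,d1,L1,L2,L6,off=P
    A=rz(q[0])*ry(q[1]);B=A*ry(q[2]);C=B*rz(s4*q[3])*ry(q[4])*rz(q[5]+np.pi/2)
    p=np.array([0,0,d1])+rz(q[0]).apply([a1,0,0])+A.apply([0,0,L1])+B.apply([off,0,L2]);return p+C.apply([0,0,L6]),C,p
def ik(p,C,q0):
    f=lambda q:np.r_[(fk(q)[0]-p)*5,(C*fk(q)[1].inv()).as_rotvec()]
    r=least_squares(f,np.clip(q0,LO+1e-4,HI-1e-4),bounds=(LO,HI));return r.x,np.abs(r.fun).max()
def tool(az,th,roll):  # th from down, roll about tool z; roll 0 = y axis in the tilt plane
    return rz(az-np.pi/2+np.pi)*R.from_euler('x',0)*R.from_euler('x',np.pi-th) if False else R.from_euler('xyz',[np.pi-th,0,az+np.pi/2])*rz(roll)
E
python3 - <<'E'
from kin import *
s=arm.observe();q=s['joint_pos'];
for s4 in(1,-1):
    p,C,w=fk(q,s4);print(s4,p-s['eef_pos'],(C.inv()*R.from_euler('xyz',s['tool_rot'])).as_rotvec())
E
```

```text
1 [-0.0314 -0.013   0.0003] [ 0.  0. -0.]
-1 [-0.0553 -0.0222  0.0003] [-0.0047  0.0749  0.1053]
```

```bash
sed -i 's/\[a1,0,0\]/[a1,E,0]/; s/^P=.*/E=.034;P=[0.002,0.1585,0.372,0.5575,0.3409,0.0972]; S4=1/' kin.py
cat >> kin.py <<'E'
D=[([-1.2217,.0917,1.2316,0,1.8198,-.0567],[.2368,-.5511,.2304]),([-1.2056,.9335,.1699,.002,2.0004,-.0396],[.3376,-.7859,.2036]),([-1.2064,.8867,.1713,.0064,1.9389,-.0387],[.3445,-.802,.2451]),
([-1.2052,.9464,.1705,.0162,1.6097,-.0361],[.3887,-.9049,.2211]),([-1.204,1.0232,.1704,.0393,.9673,-.0439],[.4567,-1.063,.2774]),([-1.2038,1.0351,.1701,.0647,.6193,-.0624],[.4765,-1.1092,.3714])]
def setP(x):
    global P,E
    P=list(x[:6]);E=x[6]
E
python3 - <<'E'
import kin;from kin import *
def f(x):
    kin.setP(x);return np.concatenate([fk(q)[0]-p for q,p in D])
r=least_squares(f,kin.P+[kin.E]);print(r.x.tolist(),np.abs(r.fun).max());kin.setP(r.x)
q=arm.observe()['joint_pos'].copy();C0=fk(q)[1];n=C0.apply([0,0,1]);print("n",n)
cup=np.array([.4176,.2428,.048]);tcp=cup+.019*n
print("axes x",C0.apply([1,0,0]),"y",C0.apply([0,1,0]))
# path: current -> back/in -> above cup -> cup ->board with roll
way=[(np.array([.2,-.45,.45]),0),(np.array([.45,.0,.45]),0),(np.array([.38,.33,.4])-.08*n,0),(tcp-.1*n,0),(tcp,0),(tcp+[0,0,.2],0),(np.array([.57,0,.2])+.019*n,0)]
for i,(p,ro) in enumerate(way):
    for ro in(0,np.pi/2,-np.pi/2) if i==0 else (0,):
        pass
for ro in (np.pi/2,-np.pi/2):
  qq=q.copy();p0=fk(qq)[0];C=C0
  for k in range(1,16):
    qq,e=ik(p0,C0*rz(ro*k/15),qq)
  print("rolled",qq,e)
  for p,_ in way:
    for k in range(1,11):
        qq,e=ik(p0+(p-p0)*k/10,C0*rz(ro),qq)
    p0=p;print(p,qq,round(e,4),"wrist",fk(qq)[2])
  for k in range(1,16):
      for sg in(1,):
        pass
  for tgt in(2.3,-2.3):
    q2=qq.copy()
    for k in range(1,16):q2,e=ik(p0,C0*rz(ro+tgt*k/15),q2)
    print("pour",tgt,q2,e)
E
```

```text
[-0.00011040274164539777, 0.15697288419645367, 0.3726470812697297, 0.5586705464969117, 0.3406678105170054, 0.09679331854848146, 0.03402377674612194] 5.4498495751453824e-05
n [ 0.3822 -0.8897 -0.2498]
axes x [ 0.9188  0.3947 -0.    ] y [ 0.0986 -0.2295  0.9683]
rolled [-1.2038  1.0351  0.1701  0.0647  0.6193  1.5084] 1.5768053529541248e-10
[ 0.2  -0.45  0.45] [-1.2167 -0.86    1.8273  0.0089  1.1295  1.5461] 0.2479 wrist [ 0.1125 -0.2062  0.6374]
[0.45 0.   0.45] [ 0.6528 -0.4046  1.6594 -1.2988  1.8578  2.65  ] 0.2535 wrist [0.3085 0.2787 0.5811]
[0.3494 0.4012 0.42  ] [ 1.1716  0.6266  0.6248 -1.51    2.5032  2.65  ] 0.3252 wrist [0.2715 0.7312 0.5423]
[0.3866 0.3149 0.0682] [ 0.9378  1.4385  0.17   -1.51    2.6646  2.65  ] 0.5685 wrist [0.5191 0.765  0.0883]
[0.4249 0.2259 0.0433] [ 0.7773  1.487   0.17   -1.51    2.6289  2.65  ] 0.6013 wrist [0.6316 0.6691 0.0436]
[0.4249 0.2259 0.2433] [ 0.9518  0.1699  1.4403 -1.1682  2.1039  2.65  ] 0.6817 wrist [0.3305 0.5225 0.4055]
[ 0.5773 -0.0169  0.1953] [ 0.3507 -0.277   1.8536 -0.9525  1.3527  2.65  ] 0.4471 wrist [0.4166 0.1886 0.4154]
[... 446 characters left out ...]
51]
[0.3494 0.4012 0.42  ] [ 1.2229  0.4742  0.8958 -1.4152  2.4064 -0.0218] 0.0 wrist [0.2192 0.7043 0.5051]
[0.3866 0.3149 0.0682] [ 1.1266  0.5641  1.4317 -0.977   2.0705  0.6764] 0.0 wrist [0.2564 0.6179 0.1533]
[0.4249 0.2259 0.0433] [ 1.0063  0.4669  1.6233 -1.0219  1.9294  0.7   ] 0.0 wrist [0.2947 0.529  0.1284]
[0.4249 0.2259 0.2433] [ 1.0063  0.1944  1.5545 -1.1654  2.0878  0.3652] 0.0 wrist [0.2947 0.529  0.3284]
[ 0.5773 -0.0169  0.1953] [ 0.5053  0.0545  1.7988 -1.3007  1.5935  0.2982] 0.0 wrist [0.4471 0.2862 0.2804]
pour 2.3 [ 0.5053  0.0545  1.7988 -1.3007  1.5935  2.5982] 5.968964739144767e-09
pour -2.3 [ 0.5053  0.0545  1.7988 -1.3007  1.5935 -2.0018] 2.2298940471898725e-11
```

```bash
sed -i 's/^E=.*; S4=1/E=.03402377674612194;P=[-0.00011040274164539777, 0.15697288419645367, 0.3726470812697297, 0.5586705464969117, 0.3406678105170054, 0.09679331854848146]; S4=1/' kin.py
cat >> kin.py <<'E'
def sim(text,q=None,show=True):
    if q is None:q=arm.observe()['joint_pos'].copy()
    p,C,_=fk(q);worst=0;mg=9;rate=0
    for row in text.split(';'):
        n=1
        if '*' in row:n,row=row.split('*');n=int(n)
        v=np.array(row.split(),float)
        for _ in range(n):
            p=p+C.apply(v[:3]*.04);C=C*rz(v[3]*.1);q1,e=ik(p,C,q);worst=max(worst,e);rate=max(rate,np.abs((q1-q)*10/[2.57,2.57,3.01,3.14,3.14,3.14]).max());q=q1;mg=min(mg,(q-LO).min(),(HI-q).min())
    if show:print(text,'->',p,q,'err %.3f margin %.2f rate %.2f'%(worst,mg,rate),'wrist',fk(q)[2])
    return q
E
python3 - <<'E'
from kin import *
q=sim('8*0 0 -1 -1;7*0 0 0 -1;0 0 0 -.71')
q1=sim('10*0 1 -.6 0',q);q1=sim('10*0 .2 -1 0',q1);q1=sim('10*.5 0 -.8 0',q1)
p,C,_=fk(q1);t=np.array([.3866,.3149,.068]);print("left",C.inv().apply(t-p)/.04)
E
```

```text
8*0 0 -1 -1;7*0 0 0 -1;0 0 0 -.71 -> [ 0.3542 -0.8245  0.4513] [-1.225  -0.001   1.3882  0.1366  0.4401 -1.7097] err 0.000 margin 0.30 rate 1.01 wrist [ 0.224  -0.5214  0.5365]
10*0 1 -.6 0 -> [ 0.63   -0.4531  0.5112] [-0.3568 -0.1128  1.3899 -1.0172  0.9669 -0.5721] err 0.000 margin 0.39 rate 0.53 wrist [ 0.4998 -0.15    0.5963]
10*0 .2 -1 0 -> [ 0.5506 -0.0656  0.6111] [ 0.4436 -0.1583  1.2506 -1.3621  1.7189 -0.4583] err 0.000 margin 0.15 rate 0.34 wrist [0.4204 0.2375 0.6962]
10*.5 0 -.8 0 -> [0.4086 0.265  0.4974] [ 1.0613  0.1832  1.1115 -1.4676  2.2601 -0.1529] err 0.000 margin 0.04 rate 0.29 wrist [0.2784 0.568  0.5825]
left [10.7358 -0.0097  1.3614]
```

```bash
python3 -m creep '0 0 -.4 -1;0 0 -.6 -1;0 0 -1 -1;0 0 -1 -1;0 0 -1 -1;0 0 -1 -1;0 0 -1 -1;0 0 -1 -1;0 0 -1 -1;0 0 0 -1'; python3 -m creep '0 1 0 -1;0 1 0 -1;0 1 0 -1;0 1 -.2 -1;0 1 -.6 -1;0 1 -.6 -.71;0 1 -.6 0;0 1 -.6 0;0 1 -.6 0;0 1 -.6 0';python3 -c "
from kin import *
s=arm.observe();print(s['joint_pos'],s['eef_pos'],s['tool_rot']);C=fk(s['joint_pos'])[1];print(C.as_matrix())
q=sim('2*0 1 -.6 0;10*.4 .1 -1 0');q=sim('10*.6 0 -.8 0',q)
p,C,_=fk(q);t=np.array([.3866,.3149,.068]);print('left',C.inv().apply(t-p)/.04)
"
```

```text
time: 6.95
eef_pos: [0.3529, -0.821, 0.4579]
tool_rot: [2.009, 0.959, 0.772]
wrist_force: [0.7, -0.7, 0.9]
grip_width: 0.0857
gripper_force: 0.0
time: 7.95
eef_pos: [0.6574, -0.5528, 0.5636]
tool_rot: [3.136, 1.319, 1.972]
wrist_force: [0.4, 0.3, -0.4]
grip_width: 0.0855
gripper_force: 0.0
[-0.501   0.0752  1.1108 -0.8557  0.9098 -0.7618] [ 0.6574 -0.5528  0.5636] [3.1359 1.3188 1.9718]
[[-0.0973  0.9185  0.3832]
 [ 0.2295  0.3954 -0.8894]
 [-0.9684  0.0014 -0.2493]]
2*0 1 -.6 0;10*.4 .1 -1 0 -> [ 0.5803 -0.0701  0.5205] [ 0.4105 -0.1504  1.408  -1.3317  1.6511 -0.3017] err 0.000 margin 0.18 rate 0.33 wrist [0.4498 0.2329 0.6055]
10*.6 0 -.8 0 -> [0.4344 0.2696 0.3679] [ 1.0305  0.2285  1.2894 -1.2991  2.187   0.1171] err 0.000 margin 0.14 rate 0.28 wrist [0.3038 0.5726 0.4528]
left [ 7.637  -0.6595  0.4042]
```

```bash
python3 -m creep '0 1 -.6 0;0 1 -.6 0;.4 .1 -1 0;.4 .1 -1 0;.4 .1 -1 0;.4 .1 -1 0;.4 .1 -1 0;.4 .1 -1 0;.4 .1 -1 0;.4 .1 -1 0' >/dev/null; python3 -m creep '.4 .1 -1 0;.4 .1 -1 0;.6 0 -.8 0;.6 0 -.8 0;.6 0 -.8 0;.6 0 -.8 0;.6 0 -.8 0;.6 0 -.8 0;.6 0 -.8 0;.6 0 -.8 0';python3 -m creep '.6 0 -.8 0;.6 0 -.8 0;1 0 -.6 0;1 0 -.6 0;0 0 0 0'; python3 -c "
from kin import *
s=arm.observe();print(s['joint_pos'],s['eef_pos']);np.save('w1.npy',wristT());w=read_camera('wrist');cv2.imwrite('pics/w1.png',w);d=read_camera('side')
cv2.imwrite('pics/v1.png',np.hstack([cv2.resize(d[90:330,60:320],(433,400)),cv2.resize(w,(360,270)).copy() if 0 else cv2.copyMakeBorder(cv2.resize(w,(360,270)),0,130,0,0,0)]))
p,C,_=fk(s['joint_pos']);t=np.array([.3866,.3149,.068]);print('left',C.inv().apply(t-p)/.04)
"
```

```text
time: 9.95
eef_pos: [0.4625, 0.2013, 0.3981]
tool_rot: [3.135, 1.315, 1.972]
wrist_force: [0.9, -0.4, -0.1]
grip_width: 0.0855
gripper_force: 0.0
time: 10.45
eef_pos: [0.4064, 0.3319, 0.2962]
tool_rot: [-3.104, 1.32, 2.018]
wrist_force: [1.1, -0.1, -0.6]
grip_width: 0.0853
gripper_force: 0.0
[ 1.1125  0.3787  1.2387 -1.2125  2.2329  0.2537] [0.4064 0.3319 0.2962]
left [ 5.4825 -0.573   1.6024]
```

View pics/v1.png

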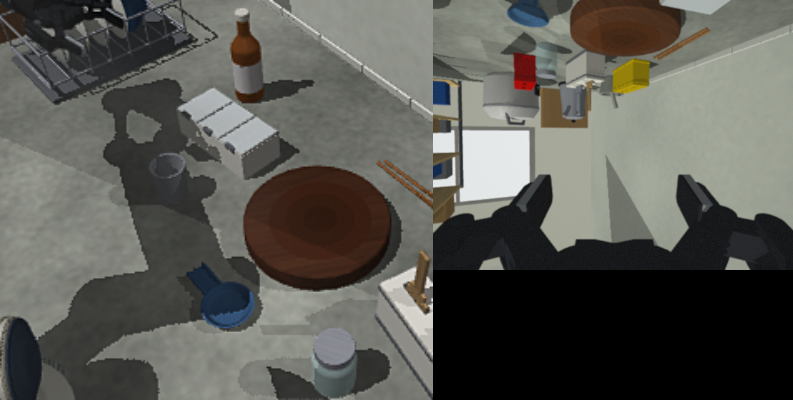

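```bash
python3 -m creep '1 -.14 0 0;1 -.14 0 0;1 -.14 0 0;1 -.14 0 0;0 0 0 0'; python3 -c "
from kin import *
s=arm.observe();print(s['joint_pos'],s['eef_pos']);d=read_camera('side')
cv2.imwrite('pics/v2.png',cv2.resize(d[60:260,20:240],(660,600)))
p,C,_=fk(s['joint_pos']);print(C.as_matrix());n=C.apply([0,0,1]);t=np.array([.4176,.2428,.055])+.019*n;print('left',C.inv().apply(t-p)/.04)
"
```

```text
time: 11.05
eef_pos: [0.3708, 0.3561, 0.1445]
tool_rot: [-3.12, 1.319, 1.999]
wrist_force: [0.5, -0.4, 0.0]
grip_width: 0.0855
gripper_force: 0.0
[ 1.1723  0.5389  1.3122 -1.0231  2.186   0.5547] [0.3708 0.3561 0.1445]
[[-0.1033  0.9185  0.3818]
 [ 0.2266  0.3954 -0.8901]
 [-0.9685 -0.0054 -0.249 ]]
left [ 1.4012 -0.0342  4.0033]
```

View pics/v2.png

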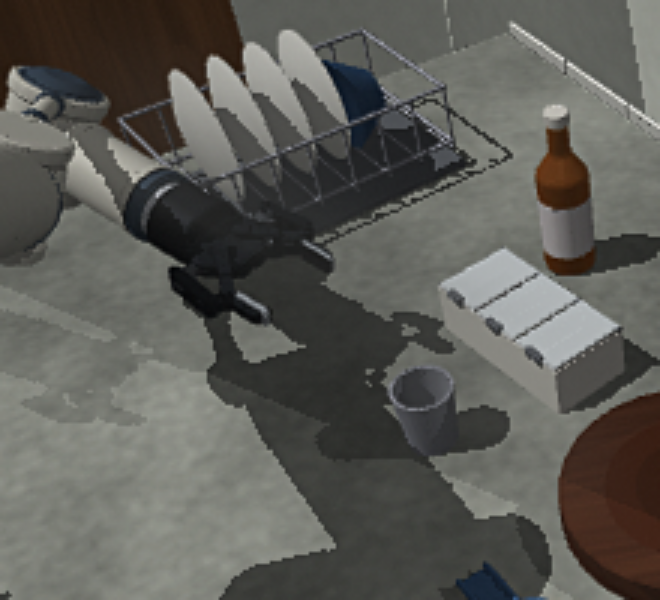

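```bash
python3 -m creep '.7 0 0 0;.7 0 0 0;0 0 1 0;0 0 1 0;0 0 .8 0;0 0 .6 0;0 -.03 .4 0;0 0 .3 0;0 0 0 0'; python3 -c "
from kin import *
s=arm.observe();p,C,_=fk(s['joint_pos']);print(p,s['eef_pos']);n=C.apply([0,0,1]);t=np.array([.4176,.2428,.055])+.019*n;print('left mm',C.inv().apply(t-p)*1000,C.as_matrix()[2])
"
```

```text
time: 12.0
eef_pos: [0.4284, 0.2232, 0.0543]
tool_rot: [3.128, 1.315, 1.962]
wrist_force: [-0.3, 0.0, -0.5]
grip_width: 0.0856
gripper_force: 0.0
[0.4284 0.2234 0.0541] [0.4284 0.2232 0.0543]
left mm [ 4.723  -2.2875 -2.6124] [-0.9674  0.0035 -0.2531]
```

```bash
python3 -m creep '.1 -.06 0 0;0 0 0 0;0 0 0 0;0 0 0 0;0 0 0 0;0 0 0 0;0 0 0 0' -1 45; python3 -m creep '-.5 0 0 0;-.8 0 0 0;-1 0 0 0;-1 0 0 0;0 0 0 0'; python3 -c "
from kin import *
s=arm.observe();p,C,_=fk(s['joint_pos']);print(s['joint_pos'],C.as_matrix())
q=sim('2*-1 0 0 0;8*-.3 .2 .9 0')
p,C,_=fk(q);print(p+C.apply([0,0,-.025]))
d=read_camera('side')
cv2.imwrite('pics/v3.png',cv2.resize(d[60:260,20:240],(660,600)))
"
```

```text
time: 12.7
eef_pos: [0.4247, 0.2245, 0.0488]
tool_rot: [3.136, 1.317, 1.972]
wrist_force: [-0.3, 4.0, 5.0]
grip_width: 0.0597
gripper_force: 47.3
time: 13.2
eef_pos: [0.4385, 0.1935, 0.1802]
tool_rot: [3.113, 1.313, 1.948]
wrist_force: [1.1, 0.3, -2.2]
grip_width: 0.0602
gripper_force: 48.5
[ 0.9566  0.2072  1.658  -1.1283  1.9929  0.4713] [[-0.0939  0.9192  0.3824]
 [ 0.2371  0.3937 -0.8881]
 [-0.9669  0.0073 -0.2549]]
2*-1 0 0 0;8*-.3 .2 .9 0 -> [ 0.624  -0.0787  0.2773] [ 0.3629 -0.0031  1.6986 -1.3198  1.4971  0.1171] err 0.000 margin 0.19 rate 0.28 wrist [0.4937 0.2238 0.3641]
[ 0.6144 -0.0565  0.2837]
```

View pics/v3.png

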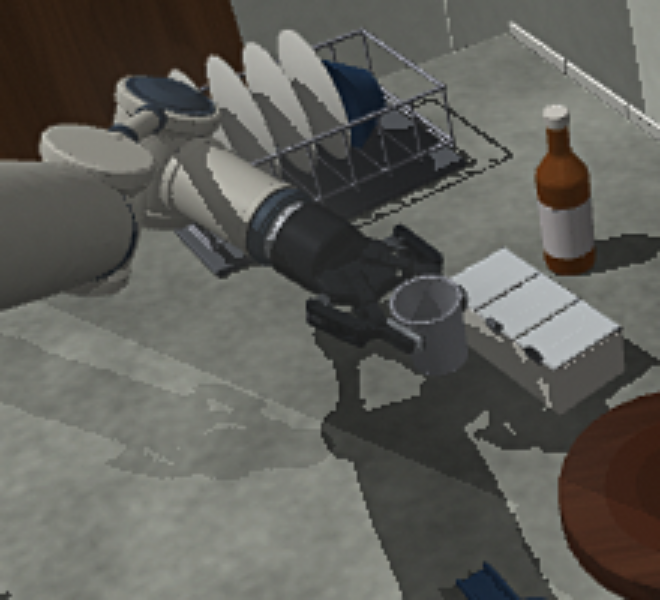

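```bash
python3 -m creep '0 0 .5 0;0 0 .9 0;0 0 1 0;0 0 1 0;0 0 1 0;0 0 1 0;-.2 0 .6 0;0 0 .3 0;0 0 0 0'; python3 -m creep '0 0 0 -1;0 0 0 -1;0 0 0 -1;0 0 0 -1;0 0 0 -1;0 0 0 -1;0 0 0 -1;0 0 0 -1;0 0 0 -1;0 0 0 -1'; python3 -c "
from kin import *
s=arm.observe();p,C,_=fk(s['joint_pos']);print(s['joint_pos'],p+C.apply([0,0,-.02]),C.as_matrix())"
```

```text
time: 14.15
eef_pos: [0.5337, -0.034, 0.1179]
tool_rot: [-3.127, 1.315, 1.988]
wrist_force: [-0.2, 0.4, -1.8]
grip_width: 0.06
gripper_force: 48.6
time: 15.15
eef_pos: [0.5344, -0.0311, 0.1192]
tool_rot: [-1.87, 0.545, -2.893]
wrist_force: [0.3, -0.1, -0.7]
grip_width: 0.0601
gripper_force: 48.9
[ 0.5221  0.0546  1.9529 -1.2915  1.5646 -0.5548] [ 0.5267 -0.0133  0.1241] [[-0.8289  0.4075  0.3832]
 [-0.2102  0.4079 -0.8885]
 [-0.5184 -0.817  -0.2524]]
```

```bash
python3 -m creep '0 0 0 -1;0 0 0 -1;0 0 0 -1;0 0 0 -1;0 0 0 -.8;0 0 0 -.8;0 0 0 -.8;0 0 0 -.8;0 0 0 -.8;0 0 0 -.8' >/dev/null; python3 -m creep '0 0 0 -.8;0 0 0 -.8;0 0 0 -.8;0 0 0 -.8;0 0 0 -.8;0 0 0 -.6;0 0 0 0;0 0 0 0;0 0 0 0';python3 -c "
from kin import *
s=arm.observe();p,C,_=fk(s['joint_pos']);print(s['joint_pos'],p+C.apply([0,0,-.02]),C.as_matrix())
a=read_camera('top')[150:290,180:320];b=read_camera('side')[130:270,170:310]
cv2.imwrite('pics/v4.png',cv2.resize(np.hstack([a,b]),(800,400)))"
```

```text
time: 17.05
eef_pos: [0.5346, -0.032, 0.1199]
tool_rot: [-1.918, -0.738, -2.496]
wrist_force: [0.7, -0.3, -0.9]
grip_width: 0.0602
gripper_force: 48.7
[ 0.5204  0.0537  1.9529 -1.2926  1.5643 -1.8899] [ 0.527  -0.0142  0.1248] [[-0.5912 -0.71    0.3826]
 [-0.4449 -0.1086 -0.889 ]
 [ 0.6727 -0.6958 -0.2517]]
```

View pics/v4.png

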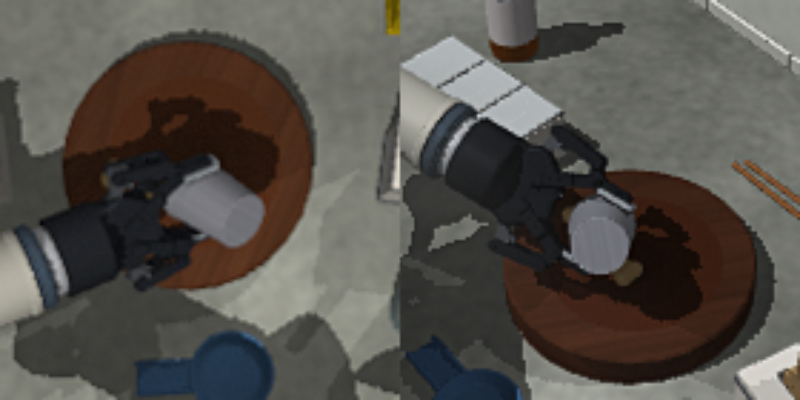

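```bash
python3 -m creep '.65 -.68 -.25 0;.65 -.68 -.25 0;.65 -.68 -.25 0;.65 -.68 -.25 0;0 0 0 0' ;python3 -c "
from kin import *
def g(n,im):
    m=cv2.inRange(cv2.cvtColor(im,cv2.COLOR_BGR2HSV),(12,60,60),(30,255,255));k,l,st,c=cv2.connectedComponentsWithStats(m)
    for i in range(1,k):
        if st[i,4]>8:
            p=onplane(n,*c[i],.05)
            if np.hypot(p[0]-.568,p[1])<.16:print(n,st[i,4],c[i],p,np.hypot(p[0]-.568,p[1]))
t=read_camera('top');d=read_camera('side');g('top',t);g('side',d)
a=t[150:290,180:320];b=d[130:270,170:310]
cv2.imwrite('pics/v5.png',cv2.resize(np.hstack([a,b]),(800,400)))"
```

```text
time: 17.65
eef_pos: [0.5361, -0.0312, 0.2833]
tool_rot: [-1.912, -0.727, -2.501]
wrist_force: [-0.1, 0.2, -1.1]
grip_width: 0.0598
gripper_force: 48.8
top 36 [232.8889 216.6944] [0.5423 0.0397 0.05  ] 0.04732266298268056
side 59 [231.3559 206.1356] [0.5561 0.0728 0.05  ] 0.0737530111783955
side 64 [234.2969 214.2656] [0.5435 0.0414 0.05  ] 0.04806582084534483
side 63 [247.8413 224.127 ] [ 0.5512 -0.0128  0.05  ] 0.021161904139361764
```

View pics/v5.png

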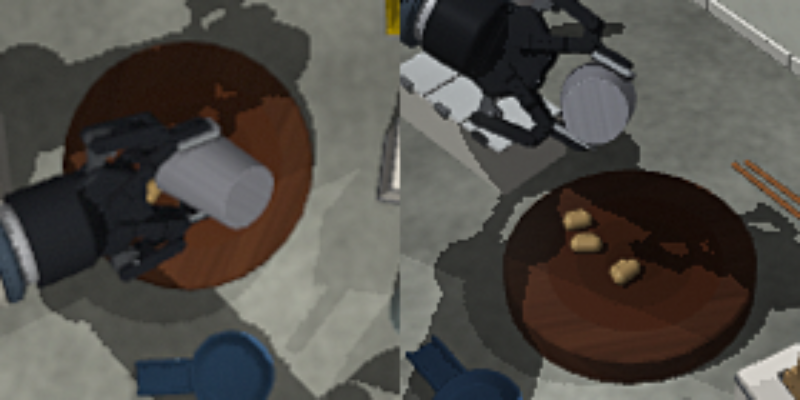

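```bash
python3 -m creep '0 0 -.5 1;0 0 -.5 1;0 0 -.5 1;0 0 -.5 1;0 0 -.5 1;0 0 -.5 1;0 0 -.5 1;0 0 -.5 1;0 0 0 1;0 0 0 1' >/dev/null; python3 -m creep '0 0 0 1;0 0 0 1;0 0 0 1;0 0 0 1;0 0 0 1;0 0 0 1;0 0 0 1;0 0 0 1;0 0 0 1;0 0 0 1'>/dev/null;python3 -m creep '0 0 0 1;0 0 0 1;0 0 0 1;0 0 0 .39;0 0 0 0'; python3 -c "
from kin import *
s=arm.observe();p,C,_=fk(s['joint_pos']);print(s['joint_pos'],p,C.as_matrix()[2]);t=np.array([.4247,.2245,.0488])
print('left',C.inv().apply(t-p)/.04)
q=sim('5*1 0 0 0')"
```

```text
time: 20.25
eef_pos: [0.4739, 0.1107, 0.3141]
tool_rot: [-3.123, 1.318, 1.995]
wrist_force: [-0.8, 0.4, -1.7]
grip_width: 0.0598
gripper_force: 48.7
[ 0.8141 -0.039   1.6697 -1.2727  1.9496  0.1655] [0.4739 0.1108 0.314 ] [-0.9682 -0.0047 -0.2503]
left [ 7.1938  0.0229 -1.3395]
5*1 0 0 0 -> [0.4533 0.1564 0.1204] [ 0.897   0.24    1.7448 -1.1198  1.8948  0.5479] err 0.000 margin 0.27 rate 0.27 wrist [0.3235 0.4596 0.2056]
```

```bash
python3 -m creep '0 0 -.67 0;.5 0 -.67 0;1 0 0 0;1 0 0 0;1 0 0 0;1 0 0 0;.8 0 0 0;.5 0 0 0;0 0 0 0;0 0 0 0'; python3 -c "
from kin import *
s=arm.observe();p,C,_=fk(s['joint_pos']);print(p,C.as_matrix()[2]);t=np.array([.4247,.2245,.0488])
print('left',C.inv().apply(t-p)/.04)"
```

```text
time: 21.25
eef_pos: [0.4303, 0.2117, 0.1049]
tool_rot: [-3.129, 1.318, 1.99]
wrist_force: [-0.0, 0.5, -0.4]
grip_width: 0.0601
gripper_force: 49.3
[0.4303 0.2119 0.1048] [-0.9683 -0.0033 -0.2498]
left [1.441  0.0014 0.015 ]
```

```bash
python3 -m creep '.5 0 0 0;.4 0 0 0;.25 0 0 0;.15 0 0 0;.1 0 0 0;0 0 0 0;0 0 0 0'; python3 -m creep '.03 0 0 0;0 0 0 0'
```

```text
time: 21.95
eef_pos: [0.4249, 0.225, 0.0515]
tool_rot: [-3.14, 1.316, 1.978]
wrist_force: [0.0, 0.5, -1.5]
grip_width: 0.0599
gripper_force: 49.3
time: 22.15
eef_pos: [0.4246, 0.2252, 0.0499]
tool_rot: [-3.138, 1.316, 1.98]
wrist_force: [-0.6, -0.0, -1.4]
grip_width: 0.0601
gripper_force: 49.3
```

```bash
python3 -m creep '.03 0 0 0;0 0 0 0';python3 -m creep '.02 0 0 0;0 0 0 0'
```

```text
time: 22.35
eef_pos: [0.4245, 0.2255, 0.0488]
tool_rot: [-3.138, 1.317, 1.98]
wrist_force: [-1.1, 0.7, 0.1]
grip_width: 0.0598
gripper_force: 49.3
time: 22.55
eef_pos: [0.4245, 0.2257, 0.0487]
tool_rot: [-3.141, 1.318, 1.977]
wrist_force: [0.7, -0.2, 4.2]
grip_width: 0.0602
gripper_force: 48.8
```

```bash
python3 -m creep '0 0 0 0;0 0 0 0;0 0 0 0;0 0 0 0;0 0 -.5 0;0 0 -1 0;0 0 -1 0;0 0 -1 0;-.5 0 -.8 0;-1 0 0 0' 1
python3 - <<'E'
import kin;from kin import *
def ik(p,C,q0,w=1.6):
    f=lambda q:np.r_[(fk(q)[0]-p)*w,(C*fk(q)[1].inv()).as_rotvec()]
    r=least_squares(f,np.clip(q0,LO+1e-4,HI-1e-4),bounds=(LO,HI),xtol=1e-10,ftol=1e-10);return r.x,np.abs(r.fun).max()
kin.ik=ik
q=sim('6*-1 0 0 0');q=sim('12*0 0 1 0',q)
q=sim('10*-.2 -.3 1 0',q)
q=sim('6*0 -1 .4 0',q)
C=fk(q)[1];print(C.as_matrix())
# unwind: push inward (world), each row relative to reached pose
o=np.array([.3948,-.9188,0])
for dirn in([-1,0],[-.9,-.44],[-.9,.44]):
    q2=q.copy();out=[]
    for k in range(40):
        p,C,_=fk(q2);d=.04*(dirn[0]*o+np.array([0,0,dirn[1]]));q2,e=ik(p+d,C,q2)
        if k%5==4:out.append((k,np.degrees(np.arccos(-fk(q2)[1].as_matrix()[2,2])).round(1),fk(q2)[0].round(3),q2.round(2)))
    for l in out:print(*l)
E
```

```text
time: 23.55
eef_pos: [0.363, 0.3673, 0.1472]
tool_rot: [-3.12, 1.319, 2.002]
wrist_force: [-0.2, -0.3, 0.3]
grip_width: 0.0852
gripper_force: 0.0
6*-1 0 0 0 -> [0.388  0.3132 0.3795] [ 1.1247  0.2768  1.2126 -1.3081  2.2833  0.1058] err 0.000 margin 0.20 rate 0.27 wrist [0.2568 0.6159 0.4644]
12*0 0 1 0 -> [ 0.5728 -0.1134  0.26  ] [ 0.3341 -0.1568  1.8794 -1.3319  1.4614  0.1236] err 0.000 margin 0.18 rate 0.32 wrist [0.4416 0.1893 0.3449]
10*-.2 -.3 1 0 -> [ 0.6252 -0.5348  0.2386] [-0.5016  0.0444  1.7264 -1.4171  0.6449 -0.0062] err 0.000 margin 0.09 rate 0.36 wrist [ 0.494  -0.2321  0.3234]
6*0 -1 .4 0 -> [ 0.4421 -0.7159  0.216 ] [-0.9916 -0.0074  1.822  -1.5028  0.1653 -0.0318] err 0.000 margin 0.01 rate 0.33 wrist [ 0.3109 -0.4131  0.3008]
[[-0.1042  0.917   0.3851]
 [ 0.2262  0.3989 -0.8887]
 [-0.9685 -0.0055 -0.249 ]]
4 75.6 [ 0.363 -0.532  0.216] [-0.88 -0.63  2.31 -1.07  0.31 -0.46]
9 75.3 [ 0.374 -0.396  0.201] [-0.44 -0.86  2.46 -1.24  0.8  -0.23]
14 75.1 [ 0.353 -0.213  0.2  ] [ 0.25 -0.86  2.46 -1.31  1.52 -0.02]
19 75.1 [ 0.274 -0.029  0.2  ] [ 0.91 -0.58  2.3  -1.16
[... 665 characters left out ...]
 1.61 -0.5   1.72  1.25]
34 70.1 [ 0.113  0.375 -0.361] [ 1.49  1.38  1.   -0.37  1.94  1.26]
39 68.4 [ 0.044  0.502 -0.426] [ 1.59  1.88  0.17 -0.33  2.24  1.21]
4 75.6 [ 0.371 -0.55   0.304] [-0.9  -0.63  2.15 -0.7   0.4  -0.85]
9 74.3 [ 0.368 -0.428  0.401] [-0.58 -0.86  2.09 -0.83  0.87 -0.77]
14 73.2 [ 0.351 -0.273  0.504] [ 0.01 -0.86  1.89 -1.16  1.46 -0.64]
19 72.3 [ 0.29  -0.116  0.588] [ 0.67 -0.71  1.65 -1.51  2.03 -0.59]
24 65.5 [0.307 0.006 0.622] [ 0.88 -0.4   1.32 -1.51  2.24 -0.53]
29 60.0 [0.295 0.154 0.631] [ 1.09 -0.09  0.98 -1.51  2.42 -0.45]
34 55.5 [0.257 0.295 0.619] [ 1.27  0.21  0.65 -1.51  2.55 -0.38]
39 51.9 [0.202 0.408 0.589] [ 1.41  0.48  0.34 -1.51  2.63 -0.32]
```

```bash
cat > dls.py <<'E'
import kin;from kin import *
W=1.6
def ik(p,C,q0):
    f=lambda q:np.r_[(fk(q)[0]-p)*W,(C*fk(q)[1].inv()).as_rotvec()]
    r=least_squares(f,np.clip(q0,LO+1e-4,HI-1e-4),bounds=(LO,HI),xtol=1e-8,ftol=1e-8);return r.x,np.abs(r.fun).max()
kin.ik=ik
def step(q,v):
    p,C,_=fk(q);return ik(p+C.apply(np.array(v[:3])*.04),C*rz(v[3]*.1),q)[0]
def th(q):return np.degrees(np.arccos(-fk(q)[1].as_matrix()[2,2]))
E
python3 - <<'E'
import dls;from dls import *
A=[.1,.1,.1,.15,.15,.2,.2,.25,.3,.3];B=[.4,.4,.45,.45,.5,.5,.5,.6,.6,.6]
for w in(1,1.6,2.5,4):
    dls.W=w;q=np.array([-1.2052,.9464,.1705,.0162,1.6097,-.0361])
    for z in A:q=step(q,[0,1,z,0])
    print(w,th(q),"(39.9)",fk(q)[0],"[.4254 -.9902 .2433]",end=' ')
    for z in B:q=step(q,[0,1,z,0])
    print(th(q),"(56.2)",fk(q)[0],"[.4567 -1.063 .2774]",q)
E
```

```text
1 30.852083421188066 (39.9) [ 0.4104 -0.9554  0.1976] [.4254 -.9902 .2433] 38.26513013992025 (56.2) [ 0.4361 -1.0152  0.135 ] [.4567 -1.063 .2774] [-1.2031  1.0962  0.17    0.0252  1.208  -0.0388]
1.6 39.32112874542791 (39.9) [ 0.4246 -0.9884  0.24  ] [.4254 -.9902 .2433] 55.27383703817311 (56.2) [ 0.4561 -1.0616  0.2679] [.4567 -1.063 .2774] [-1.2039  1.0289  0.17    0.0385  0.9787 -0.0436]
2.5 52.106927305153704 (39.9) [ 0.4438 -1.0332  0.3046] [.4254 -.9902 .2433] 78.91408383904893 (56.2) [ 0.4677 -1.0888  0.4599] [.4567 -1.063 .2774] [-1.2051  0.9554  0.17    0.0658  0.6401 -0.0605]
4 67.72257418695008 (39.9) [ 0.463  -1.0777  0.3798] [.4254 -.9902 .2433] 102.15096543885409 (56.2) [ 0.4573 -1.0645  0.6505] [.4567 -1.063 .2774] [-1.2063  0.8917  0.17    0.137   0.2995 -0.1222]
```

```bash
sed -i 's/^W=.*/W=1.63/' dls.py
cat > beam.py <<'E'
import dls;from dls import *
import itertools,time
from multiprocessing import Pool
dirs=[np.array(d)/np.linalg.norm(d) for d in itertools.product((-1,0,1),repeat=3) if any(d)]
def ok(q):
    p,C,w=fk(q);g=p-C.apply([0,0,.15])
    return p[2]>.22 and w[2]>.2 and p[0]<.85 and w[0]<.75 and all(np.hypot(*x[:2])>.2 for x in(p,g,w)) and p[1]>-1.0 and w[0]>-.5 and p[0]>-.4
def roll(a):
    q,d=a
    for _ in range(5):
        p,C,_=fk(q);q=ik(p+.04*d,C,q)[0]
        if not ok(q):return None
    return q
if __name__=="__main__":
    q0=arm.observe()['joint_pos'].copy()
    for _ in range(4):q0=step(q0,[-1,0,0,0])
    print(fk(q0)[0],ok(q0));beam=[(th(q0),q0,[])];best=beam[0];t=time.time()
    with Pool() as pool:
        for depth in range(12):
            jobs=[(b,i) for b in beam for i in range(26)]
            rs=pool.map(roll,[(b[1],dirs[i]) for b,i in jobs],chunksize=4);c=[]
            for (b,i),q in zip(jobs,rs):
                if q is not None:c.append((th(q),q,b[2]+[i]))
            c.sort(key=lambda x:x[0]);beam=[];pos={}
            for x in c:   # keep variety: coarse cells of tcp position
                k=tuple((fk(x[1])[0]/.15).round());pos[k]=pos.get(k,0)+1
                if pos[k]<=2:beam.append(x)
                if len(beam)>=40:break
            if beam[0][0]<best[0]:best=beam[0]
            print(depth,round(beam[0][0],1),fk(beam[0][1])[0],beam[0][2],round(time.time()-t),flush=True)
            if best[0]<6 or time.time()-t>400:break
    np.save('best.npy',np.array(best[2]));print(best[0],best[1],[ (dirs[i]).round(2).tolist() for i in best[2]])
E
nproc; OMP_NUM_THREADS=1 timeout 560 python3 beam.py
```

```text
4
[0.3797 0.3313 0.3021] True
0 74.8 [0.378  0.462  0.4307] [16] 0
1 68.2 [0.3996 0.2876 0.5927] [13, 13] 4
2 61.7 [0.2986 0.2558 0.6262] [13, 13, 5] 16
3 55.2 [0.2148 0.24   0.6404] [13, 13, 5, 5] 28
4 49.0 [0.1304 0.2401 0.6433] [13, 13, 5, 5, 5] 40
5 42.5 [0.1511 0.1488 0.68  ] [13, 13, 5, 2, 5, 5] 51
6 38.7 [0.2273 0.1349 0.756 ] [13, 13, 5, 2, 5, 5, 13] 61
7 35.3 [0.1829 0.1112 0.7543] [13, 13, 5, 2, 5, 5, 13, 5] 71
8 32.2 [0.1324 0.1534 0.7285] [13, 5, 5, 11, 13, 5, 5, 13, 5] 80
9 30.4 [-0.2191  0.1729  0.4707] [13, 13, 5, 2, 5, 5, 6, 4, 2, 2] 90
10 24.1 [-0.2414  0.0556  0.4887] [13, 13, 5, 2, 5, 5, 6, 4, 2, 2, 11] 100
11 16.4 [-0.2761  0.0592  0.5448] [13, 13, 5, 2, 5, 5, 6, 4, 2, 2, 11, 13] 108
16.38943798198119 [ 2.7819 -0.1936  0.9298  0.0524  2.69    2.171 ] [[0.0, 0.0, 1.0], [0.0, 0.0, 1.0], [-0.71, 0.0, 0.71], [-0.58, -0.58, 0.58], [-0.71, 0.0, 0.71], [-0.71, 0.0, 0.71], [-0.58, 0.58, -0.58], [-1.0, 0.0, 0.0], [-0.58, -0.58, 0.58], [-0.58, -0.58, 0.58], [0.0, -0.71, 0.71], [0.0, 0.0, 1.0]]
```

```bash
sed -e "s/and w\[0\]>-.5 and p\[0\]>-.4/and w[0]>-.25 and p[0]>-.25/" -e "s/beam=\[(th(q0),q0,\[\])\]/\n    for i in (13,13):q0=roll((q0,np.array([0,0,1.])))\n    print(q0);beam=[(th(q0),q0,[])]/" -e 's/>=40/>=110/' -e 's/range(12)/range(11)/' -e 's/tuple((fk(x\[1\])\[0\]\/.15).round())/tuple(np.r_[fk(x[1])[0]\/.15,x[1][[0,3]]\/.8].round())/' -e "s/'best.npy'/'best2.npy'/" -e 's/>400/>330/' beam.py > beam2.py; OMP_NUM_THREADS=1 timeout 570 python3 beam2.py
```

```text
[0.3797 0.3313 0.3021] True
[ 1.0954  0.2494  0.7868 -1.51    2.2818 -0.3729]
0 61.7 [0.2986 0.2558 0.6262] [5] 0
1 55.2 [0.2148 0.24   0.6404] [5, 5] 8
2 49.0 [0.1304 0.2401 0.6433] [5, 5, 5] 44
3 42.5 [0.1511 0.1488 0.68  ] [5, 2, 5, 5] 75
4 37.4 [0.1679 0.1128 0.7242] [2, 5, 5, 5, 5] 105
5 34.0 [0.1149 0.2253 0.7149] [2, 5, 5, 5, 5, 8] 136
6 32.8 [0.1636 0.1985 0.75  ] [2, 5, 5, 5, 5, 8, 13] 163
7 30.5 [0.0901 0.1953 0.7354] [2, 5, 5, 5, 5, 8, 13, 5] 190
8 30.5 [0.2315 0.1953 0.594 ] [2, 5, 5, 5, 5, 8, 13, 5, 20] 220
9 26.6 [ 0.3579 -0.1698  0.2634] [2, 5, 5, 5, 5, 8, 17, 17, 9, 3] 254
10 20.5 [ 0.2745 -0.2149  0.3115] [2, 5, 5, 5, 5, 8, 17, 17, 9, 3, 4] 287
20.46629023800799 [-0.655  -0.86    1.8405 -0.1131  1.8189 -1.2723] [[-0.58, -0.58, 0.58], [-0.71, 0.0, 0.71], [-0.71, 0.0, 0.71], [-0.71, 0.0, 0.71], [-0.71, 0.0, 0.71], [-0.58, 0.58, 0.58], [0.58, -0.58, -0.58], [0.58, -0.58, -0.58], [0.0, -0.71, -0.71], [-0.71, 0.0, -0.71], [-1.0, 0.0, 0.0]]
```

```bash
cat > plan.py <<'E'
import sys;from dls import *;from beam import dirs,roll,ok
def go(q,seq,n=5):
    for i in seq:
        C=fk(q)[1];
        q2=q
        for _ in range(n//2):
            p,c,_=fk(q2);q2=ik(p+.04*dirs[i],c,q2)[0]
        v=np.r_[(fk(q2)[1].inv().apply(dirs[i])/.05).round()*.05,0]
        for _ in range(n):q=step(q,v)
        print(i,' '.join('%g'%round(x,2) for x in v),'| th %.1f'%th(q),fk(q)[0].round(3),q.round(2),ok(q))
    return q
E
python3 - <<'E'
from plan import *
q=arm.observe()['joint_pos'].copy()
for _ in range(4):q=step(q,[-1,0,0,0])
q=go(q,[13,13,2,5,5,5,5,8,17,17,9,3,4]);n=fk(q)[1].apply([0,0,1]);print(n)
E
```

```text
13 -0.95 -0 -0.25 0 | th 75.6 [0.38  0.333 0.499] [ 1.15  0.33  0.94 -1.51  2.34 -0.18] True
13 -0.95 0 -0.3 0 | th 68.3 [0.399 0.29  0.59 ] [ 1.1   0.25  0.79 -1.51  2.28 -0.37] True
2 -0.65 -0.75 -0 0 | th 63.7 [0.323 0.155 0.641] [ 1.11 -0.13  1.04 -1.51  2.3  -0.46] True
5 -0.45 -0.6 -0.65 0 | th 56.3 [0.267 0.136 0.668] [ 1.19 -0.19  0.96 -1.51  2.39 -0.52] True
5 -0.35 -0.55 -0.75 0 | th 49.4 [0.224 0.13  0.688] [ 1.27 -0.2   0.84 -1.51  2.48 -0.55] True
5 -0.3 -0.5 -0.8 0 | th 43.2 [0.192 0.126 0.706] [ 1.33 -0.18  0.72 -1.51  2.55 -0.58] True
5 -0.2 -0.5 -0.85 0 | th 37.4 [0.154 0.128 0.713] [ 1.42 -0.17  0.62 -1.51  2.63 -0.55] True
8 0.3 -0.05 -0.95 0 | th 34.8 [0.106 0.239 0.709] [ 1.61  0.08  0.37 -1.51  2.69 -0.4 ] True
17 -0.35 0 0.95 0 | th 34.8 [0.222 0.122 0.591] [ 1.16 -0.47  1.13 -0.96  2.4  -0.2 ] True
17 -0.35 0 0.95 0 | th 34.8 [0.337 0.005 0.473] [ 0.44 -0.73  1.53 -0.59  1.97 -0.5 ] True
9 -0.1 -0.55 0.85 0 | th 32.9 [ 0.376 -0.13   0.348] [-0.18 -0.86  1.83 -0.28  1.66 -0.87] True
3 0.65 -0.65 0.35 0 | th 27.4 [ 0.365 -0.141  0.254] [-0.21 -0.86  1.98 -0.29  1.63 -0.86] True
4 0.5 -0.85 -0.25 0 | th 22.1 [ 0.298 -0.157  0.302] [-0.32 -0.86  1.86 -0.28  1.85 -0.99] True
[ 0.1712 -0.3347 -0.9266]
```

```bash
python3 -m creep '-.6 0 0 0;-1 0 0 0;-1 0 0 0;-1 0 0 0;-.95 0 -.25 0;-.95 0 -.25 0;-.95 0 -.25 0;-.95 0 -.25 0;-.95 0 -.25 0;-.95 0 -.25 0' -1 20 >/dev/null; python3 -m creep '-.95 0 -.3 0;-.95 0 -.3 0;-.95 0 -.3 0;-.95 0 -.3 0;-.95 0 -.3 0;-.65 -.75 0 0;-.65 -.75 0 0;-.65 -.75 0 0;-.65 -.75 0 0;-.65 -.75 0 0'
python3 - <<'E'
from plan import *
s=arm.observe();q=s['joint_pos'].copy();print(th(q),s['eef_pos'],q)
q=go(q,[5,5,5,5,8,17,17,9,3,4])
E
```

```text
time: 25.55
eef_pos: [0.3258, 0.1436, 0.6557]
tool_rot: [3.058, 1.087, 2.006]
wrist_force: [-0.2, 0.3, 0.4]
grip_width: 0.0001
gripper_force: 0.0
62.41236996553546 [0.3258 0.1436 0.6557] [ 1.0881 -0.135   1.003  -1.5051  2.2891 -0.4936]
5 -0.45 -0.6 -0.7 0 | th 55.1 [0.274 0.12  0.689] [ 1.16 -0.19  0.9  -1.51  2.37 -0.58] True
5 -0.35 -0.55 -0.75 0 | th 48.7 [0.241 0.098 0.716] [ 1.19 -0.2   0.77 -1.51  2.43 -0.65] True
5 -0.25 -0.5 -0.8 0 | th 43.0 [0.218 0.077 0.741] [ 1.2  -0.19  0.62 -1.51  2.48 -0.73] True
5 -0.2 -0.45 -0.85 0 | th 38.4 [0.206 0.045 0.77 ] [ 1.14 -0.15  0.42 -1.51  2.51 -0.87] False
8 0.3 -0 -0.95 0 | th 35.4 [0.189 0.134 0.76 ] [ 1.32 -0.01  0.3  -1.51  2.57 -0.72] True
17 -0.35 -0 0.95 0 | th 35.4 [0.309 0.02  0.643] [ 0.56 -0.47  1.01 -0.73  2.2  -0.61] True
17 -0.35 -0 0.95 0 | th 35.4 [ 0.429 -0.095  0.526] [-0.05 -0.55  1.33 -0.33  1.81 -0.83] True
9 -0.1 -0.55 0.8 0 | th 35.4 [ 0.429 -0.23   0.386] [-0.52 -0.68  1.69 -0.06  1.52 -1.15] True
3 0.7 -0.7 0.25 0 | th 31.4 [ 0.343 -0.276  0.269] [-0.84 -0.86  1.97  0.12  1.49 -1.44] True
4 0.5 -0.8 -0.4 0 | th 27.9 [ 0.175 -0.336  0.289] [-1.55 -0.86  1.92  0.41  1.78 -2.02] True
```

```bash
python3 -m creep '-.45 -.6 -.7 0;-.45 -.6 -.7 0;-.45 -.6 -.7 0;-.45 -.6 -.7 0;-.45 -.6 -.7 0;-.35 -.55 -.75 0;-.35 -.55 -.75 0;-.35 -.55 -.75 0;-.35 -.55 -.75 0;-.35 -.55 -.75 0' >/dev/null; python3 -m creep '-.25 -.5 -.8 0;-.25 -.5 -.8 0;-.25 -.5 -.8 0;-.25 -.5 -.8 0;-.25 -.5 -.8 0'
cat > beam3.py <<'E'
from beam import *
def cost(q):return th(q)
if __name__=="__main__":
    q0=arm.observe()['joint_pos'].copy();print(th(q0),q0,ok(q0));beam=[(th(q0),q0,[])];best=beam[0]
    with Pool() as pool:
        for depth in range(8):
            jobs=[(b,i) for b in beam for i in range(26)]
            rs=pool.map(roll,[(b[1],dirs[i]) for b,i in jobs],chunksize=4)
            c=sorted([(th(q),q,b[2]+[i]) for (b,i),q in zip(jobs,rs) if q is not None],key=lambda x:x[0]);beam=[];pos={}
            for x in c:
                k=tuple(np.r_[fk(x[1])[0]/.15,x[1][[0,3]]/.8].round());pos[k]=pos.get(k,0)+1
                if pos[k]<=1:beam.append(x)
                if len(beam)>=60:break
            print(depth,round(beam[0][0],1),fk(beam[0][1])[0],beam[0][2],beam[0][1].round(2),flush=True)
            if beam[0][0]<5:break
E
OMP_NUM_THREADS=1 timeout 300 python3 beam3.py
```

```text
time: 27.05
eef_pos: [0.2114, 0.085, 0.7383]
tool_rot: [2.967, 0.718, 2.084]
wrist_force: [-0.2, -0.1, 0.5]
grip_width: -0.0
gripper_force: 0.0
42.121603679285975 [ 1.2318 -0.1868  0.6155 -1.5051  2.4938 -0.7071] True
0 38.3 [0.1805 0.1866 0.7322] [8] [ 1.41  0.01  0.41 -1.51  2.58 -0.58]
1 34.3 [0.1187 0.1864 0.723 ] [8, 5] [ 1.59 -0.04  0.45 -1.51  2.66 -0.44]
2 32.6 [0.0754 0.205  0.7227] [8, 5, 5] [ 1.77 -0.02  0.41 -1.51  2.69 -0.3 ]
3 31.8 [0.1301 0.1934 0.7598] [8, 5, 5, 13] [ 1.6   0.07  0.17 -1.51  2.62 -0.52]
4 25.3 [-0.2344  0.2193  0.5131] [7, 3, 4, 2, 13] [ 2.42 -0.07  0.93 -0.3   2.69  1.53]
5 19.1 [-0.2405  0.1095  0.5288] [7, 3, 4, 2, 13, 11] [ 2.66 -0.23  1.01 -0.14  2.69  1.89]
6 12.1 [-0.2536  0.14    0.5861] [7, 3, 4, 2, 13, 11, 13] [ 2.63 -0.15  0.78 -0.21  2.69  1.78]
7 5.9 [-0.2613  0.0503  0.6103] [7, 3, 4, 2, 13, 11, 13, 11] [ 2.87 -0.2   0.75 -0.08  2.69  2.13]
```

```bash
sed -e "s/beam=\[(th(q0),q0,\[\])\]/\n    for i in (8,17,17,9):q0=roll((q0,dirs[i]))\n    print(th(q0),q0,fk(q0)[0]);beam=[(th(q0),q0,[])]/" -e "s/if q is not None\]/if q is not None and fk(q)[0][0]>.0 and fk(q)[0][1]<.3]/" -e 's/range(8)/range(9)/' beam3.py > beam4.py; OMP_NUM_THREADS=1 timeout 250 python3 beam4.py
```

```text
42.121603679285975 [ 1.2318 -0.1868  0.6155 -1.5051  2.4938 -0.7071] True
38.34177309361767 [-0.3294 -0.8181  1.8278 -0.2276  1.4986 -0.9885] [ 0.4114 -0.1857  0.3598]
0 32.7 [ 0.3838 -0.2182  0.2564] [3] [-0.46 -0.86  2.   -0.17  1.45 -1.08]
1 26.5 [ 0.2875 -0.2798  0.2959] [3, 4] [-0.86 -0.86  1.9   0.01  1.64 -1.44]
2 19.0 [ 0.2787 -0.2534  0.2237] [3, 4, 6] [-0.8  -0.86  2.   -0.03  1.67 -1.38]
3 12.1 [ 0.2501 -0.188   0.2685] [3, 4, 6, 7] [-0.66 -0.86  1.9  -0.09  1.91 -1.27]
4 7.5 [ 0.1098 -0.253   0.3073] [3, 4, 6, 7, 4] [-1.3  -0.86  1.81  0.01  2.06 -1.86]
5 1.2 [ 0.0224 -0.2597  0.2419] [3, 4, 6, 7, 4, 6] [-1.64 -0.86  1.93  0.02  2.06 -2.19]
```

Run:
```python
from plan import *
q=arm.observe()['joint_pos'].copy()
q=go(q,[8,17,17,9,3,4,6,7,4,6]);print(fk(q)[1].apply([0,0,1]))
```

```text
8 0.25 -0.05 -0.95 0 | th 38.3 [0.178 0.185 0.731] [ 1.41  0.    0.43 -1.51  2.58 -0.57] True
17 -0.3 0 0.95 0 | th 38.3 [0.292 0.068 0.617] [ 0.86 -0.46  1.09 -0.93  2.25 -0.44] True
17 -0.3 0 0.95 0 | th 38.3 [ 0.406 -0.05   0.504] [ 0.21 -0.62  1.44 -0.53  1.83 -0.66] True
9 -0.05 -0.55 0.85 0 | th 38.3 [ 0.405 -0.191  0.359] [-0.36 -0.83  1.84 -0.21  1.5  -1.01] True
3 0.7 -0.65 0.25 0 | th 32.5 [ 0.379 -0.226  0.259] [-0.5  -0.86  2.   -0.15  1.46 -1.11] True
4 0.45 -0.8 -0.35 0 | th 26.5 [ 0.279 -0.288  0.299] [-0.92 -0.86  1.89  0.04  1.65 -1.49] True
6 0.95 -0.2 0.2 0 | th 19.0 [ 0.26  -0.273  0.229] [-0.92 -0.86  1.99  0.03  1.68 -1.49] True
7 0.95 -0.2 -0.25 0 | th 11.4 [ 0.216 -0.231  0.27 ] [-0.94 -0.86  1.89  0.01  1.91 -1.51] True
4 0.55 -0.85 -0.1 0 | th 8.7 [ 0.035 -0.277  0.288] [-1.72 -0.86  1.85  0.14  2.05 -2.23] True
6 0.85 -0.2 0.45 0 | th 6.5 [-0.077 -0.254  0.204] [-2.14 -0.86  2.01  0.12  2.03 -2.65] False
[ 0.1094 -0.0315 -0.9935]
```

```bash
python3 -m creep '.25 -.05 -.95 0;.25 -.05 -.95 0;.25 -.05 -.95 0;.25 -.05 -.95 0;.25 -.05 -.95 0;-.3 0 .95 0;-.3 0 .95 0;-.3 0 .95 0;-.3 0 .95 0;-.3 0 .95 0' >/dev/null; python3 -m creep '-.3 0 .95 0;-.3 0 .95 0;-.3 0 .95 0;-.3 0 .95 0;-.3 0 .95 0;-.05 -.55 .85 0;-.05 -.55 .85 0;-.05 -.55 .85 0;-.05 -.55 .85 0;-.05 -.55 .85 0'
python3 - <<'E'
from plan import *
q=arm.observe()['joint_pos'].copy();print(th(q),q)
for s in([3,4,6,7],):
    q1=go(q,s);print(fk(q1)[1].apply([0,0,1]))
    for t in range(26):
        r=roll((q1,dirs[t]))
        if r is not None:print(t,dirs[t].round(1),round(th(r),1),fk(r)[0].round(2),fk(r)[1].apply([0,0,1]).round(2)) if th(r)<th(q1)-3 else 0
E
```

```text
time: 29.05
eef_pos: [0.4048, -0.1887, 0.3565]
tool_rot: [2.933, 0.639, 2.103]
wrist_force: [0.1, -0.5, -0.6]
grip_width: 0.0002
gripper_force: 0.0
38.237253320344166 [-0.3528 -0.8375  1.8427 -0.2111  1.4998 -1.0086]
3 0.7 -0.65 0.25 0 | th 32.4 [ 0.381 -0.223  0.257] [-0.49 -0.86  2.   -0.16  1.46 -1.1 ] True
4 0.45 -0.8 -0.35 0 | th 26.3 [ 0.282 -0.284  0.297] [-0.9  -0.86  1.89  0.03  1.65 -1.47] True
6 0.95 -0.2 0.2 0 | th 18.8 [ 0.267 -0.265  0.226] [-0.88 -0.86  1.99  0.01  1.68 -1.46] True
7 0.95 -0.2 -0.25 0 | th 11.3 [ 0.23  -0.216  0.268] [-0.84 -0.86  1.9  -0.02  1.91 -1.43] True
[ 0.1163 -0.1586 -0.9805]
4 [-1.  0.  0.] 7.9 [ 0.06 -0.27  0.29] [ 0.09 -0.11 -0.99]
7 [-0.7  0.7  0. ] 5.0 [ 0.19 -0.15  0.33] [ 0.02 -0.08 -1.  ]
```

```bash
python3 -m creep '.7 -.65 .25 0;.7 -.65 .25 0;.7 -.65 .25 0;.7 -.65 .25 0;.7 -.65 .25 0;.45 -.8 -.35 0;.45 -.8 -.35 0;.45 -.8 -.35 0;.45 -.8 -.35 0;.45 -.8 -.35 0' >/dev/null; python3 -m creep '.95 -.2 .2 0;.95 -.2 .2 0;.95 -.2 .2 0;.95 -.2 .2 0;.95 -.2 .2 0;.95 -.2 -.25 0;.95 -.2 -.25 0;.95 -.2 -.25 0;.95 -.2 -.25 0;.95 -.2 -.25 0'
python3 - <<'E'
from plan import *
q=arm.observe()['joint_pos'].copy();print(th(q),q,fk(q)[1].apply([0,0,1]),fk(q)[0])
q1=go(q,[7]);C=fk(q1)[1];print(C.as_matrix())
E
```

```text
time: 31.05
eef_pos: [0.2408, -0.2002, 0.2684]
tool_rot: [-3.137, 0.196, 2.144]
wrist_force: [0.1, 0.4, -0.4]
grip_width: -0.0003
gripper_force: 0.0
11.241909309554586 [-0.7442 -0.8553  1.8919 -0.0566  1.9155 -1.341 ] [ 0.1019 -0.1662 -0.9808] [ 0.2407 -0.2001  0.2684]
7 0.95 -0.2 -0.15 0 | th 6.4 [ 0.21  -0.115  0.325] [-0.51 -0.86  1.78 -0.12  2.16 -1.14] True
[[-0.5373  0.8434  0.0041]
 [ 0.8379  0.5344 -0.1115]
 [-0.0962 -0.0565 -0.9938]]
```

```bash
python3 -m creep '.95 -.2 -.15 0;.95 -.2 -.15 0;.95 -.2 -.15 0;.95 -.2 -.15 0;.95 -.2 -.15 0'
python3 - <<'E'
from plan import *
q=arm.observe()['joint_pos'].copy();print(th(q),q,fk(q)[1].apply([0,0,1]),fk(q)[0]);L=[]
for i in range(26):
    r=q
    for k in range(8):
        p,C,_=fk(r);r=ik(p+.04*dirs[i],C,r)[0]
        if not ok(r):break
        n=fk(r)[1].apply([0,0,1]);L.append((abs(n[1])+.3*abs(n[0])+.002*k,i,k+1,n.round(3),fk(r)[0].round(3),(fk(q)[1].inv().apply(dirs[i])).round(2)))
L.sort(key=lambda x:x[0])
for l in L[:6]:print(*l)
E
```

```text
time: 31.55
eef_pos: [0.2107, -0.1158, 0.3255]
tool_rot: [-3.084, 0.095, 2.141]
wrist_force: [-0.0, 0.1, 0.7]
grip_width: -0.0001
gripper_force: 0.0
6.384804290040092 [-0.508  -0.8553  1.7728 -0.1158  2.1641 -1.1427] [ 0.0028 -0.1112 -0.9938] [ 0.2107 -0.1157  0.3256]
0.08735223141927723 3 5 [-0.09  -0.052 -0.995] [ 0.175 -0.177  0.233] [ 0.45 -0.56  0.7 ]
0.0937589752617741 3 4 [-0.075 -0.065 -0.995] [ 0.185 -0.163  0.254] [ 0.45 -0.56  0.7 ]
0.09709565538669233 4 3 [-0.045 -0.08  -0.996] [ 0.145 -0.148  0.362] [ 0.54 -0.84 -0.  ]
0.0991695236752298 3 3 [-0.057 -0.078 -0.995] [ 0.193 -0.149  0.274] [ 0.45 -0.56  0.7 ]
0.10247262149190499 0 4 [-0.024 -0.089 -0.996] [ 0.148 -0.231  0.25 ] [-0.12 -0.76  0.64]
0.10255354847564588 4 2 [-0.031 -0.091 -0.995] [ 0.169 -0.136  0.35 ] [ 0.54 -0.84 -0.  ]
```

Run:
```python
from plan import *
q0=arm.observe()['joint_pos'].copy();C0=fk(q0)[1]
for tgt in([.12,-.33,.33],[.17,-.32,.33]):
    p,C,_=fk(q0);d=np.array(tgt)-p;n=7;q=q0
    v=np.r_[(C.inv().apply(d/n/.04)/.05).round()*.05,0]
    for _ in range(n):q=step(q,v)
    print(v,fk(q)[0],q.round(2),fk(q)[1].apply([0,0,1]))
    for wd in([0,1,0],[0,.8,-.6],[0,.9,.4],[.3,.9,0]):
        r=q;w=np.r_[(C.inv().apply(wd)/.05).round()*.05,0]
        for k in range(1,9):
            r=step(r,w)
            if k>2:print(wd,w[:3].round(2),k,fk(r)[1].apply([0,0,1]).round(3),fk(r)[0].round(2)) if abs(fk(r)[1].apply([0,0,1])[1])<.03 else 0
```

```text
[-0.45 -0.7   0.05  0.  ] [ 0.113  -0.3275  0.3349] [-1.31 -0.62  1.63 -0.03  2.02 -1.89] [ 0.0028 -0.1112 -0.9938]
[0, 0.8, -0.6] [0.75 0.45 0.5 ] 7 [-0.062 -0.028 -0.998] [ 0.18 -0.19  0.21]
[0, 0.8, -0.6] [0.75 0.45 0.5 ] 8 [-0.077 -0.016 -0.997] [ 0.19 -0.16  0.2 ]
[-0.55 -0.5   0.05  0.  ] [ 0.1753 -0.3211  0.3344] [-1.12 -0.56  1.6  -0.05  2.   -1.71] [ 0.0028 -0.1112 -0.9938]
```

```bash
python3 -m creep '-.45 -.7 .05 0;-.45 -.7 .05 0;-.45 -.7 .05 0;-.45 -.7 .05 0;-.45 -.7 .05 0;-.45 -.7 .05 0;-.45 -.7 .05 0' 1 >/dev/null; python3 -m creep '.75 .45 .5 0;.75 .45 .5 0;.75 .45 .5 0;.75 .45 .5 0;.75 .45 .5 0;.75 .45 .5 0;.75 .45 .5 0;.75 .45 .5 0'
python3 - <<'E'
from plan import *
q=arm.observe()['joint_pos'].copy();p,C,_=fk(q);print(q,C.apply([0,0,1]),p);print(C.as_matrix())
# turn so that tool y = grater y (az 82) : find turn
y=np.array([.138,.99,0])
for s in(1,-1):
    yt=C.inv().apply(s*y);print("turn",np.arctan2(-yt[0],yt[1]))
E
```

```text
time: 33.05
eef_pos: [0.1932, -0.1648, 0.1976]
tool_rot: [-3.069, -0.028, 2.133]
wrist_force: [0.9, -0.8, -0.2]
grip_width: 0.0852
gripper_force: 0.0
[-0.7552 -0.8553  2.0127 -0.0707  2.0287 -1.3485] [-0.0765 -0.015  -0.997 ] [ 0.1932 -0.1648  0.1976]
[[-0.533   0.8426 -0.0765]
 [ 0.8456  0.5335 -0.015 ]
 [ 0.0281 -0.0727 -0.997 ]]
turn -0.8698039646171581
turn 2.2717886889726353
```

```bash
python3 -m creep '0 0 -.4 -1;0 0 -.4 -1;0 0 -.4 -1;0 0 -.4 -1;0 0 -.2 -1;0 0 0 -1;0 0 0 -1;0 0 0 -1;0 0 0 -.7'
python3 - <<'E'
from plan import *
q=arm.observe()['joint_pos'].copy();p,C,_=fk(q);n=C.apply([0,0,1]);print(q,n,p);t=np.array([.5434,-.3330,.167])+.019*n
print(C.as_matrix());h=t+np.array([0,0,.10]);print("to hover",C.inv().apply(h-p)/.04)
E
```

```text
time: 33.95
eef_pos: [0.1982, -0.1644, 0.2701]
tool_rot: [-3.116, -0.073, 3.008]
wrist_force: [-0.2, 0.5, -0.1]
grip_width: 0.0856
gripper_force: 0.0
[-0.7418 -0.7803  1.8417 -0.0735  2.1246 -2.217 ] [-0.0758 -0.0152 -0.997 ] [ 0.1982 -0.1643  0.2701]
[[-0.9884  0.1315 -0.0758]
 [ 0.133   0.991  -0.0152]
 [ 0.0731 -0.0251 -0.997 ]]
to hover [-9.096  -3.0416 -0.0384]
```

```bash
python3 -m creep '-.5 -.2 0 0;-.95 -.3 0 0;-1 -.33 0 0;-1 -.33 0 0;-1 -.33 0 0;-1 -.33 0 0;-1 -.33 0 0;-1 -.33 0 0;-1 -.33 0 0;-.6 -.23 -.04 0'; python3 -m creep '0 0 0 0'>/dev/null
python3 - <<'E'
from plan import *
q=arm.observe()['joint_pos'].copy();p,C,_=fk(q);n=C.apply([0,0,1]);t=np.array([.5434,-.3330,.167])+.019*n
print(q,p,C.inv().apply(t-p)/.04,C.as_matrix());T=wristT();im=read_camera('wrist')
K=np.array(calibration('wrist')['camera_matrix'])
def proj(X):
    c=np.linalg.inv(T)@np.r_[X,1];u=K@c[:3];return u[:2]/u[2]
bx,by=np.array([.990,-.138,0]),np.array([.138,.99,0]);o=np.array([.5434,-.3335,.206])
for sx in(-1,1):
    for sy in(-1,1):
        u=proj(o+sx*.006*bx+sy*.012*by);print(u.round(1));cv2.circle(im,tuple(int(round(x)) for x in u),1,(0,0,255),-1)
cv2.imwrite('pics/w2.png',cv2.resize(im,(800,600),interpolation=2))
E
```

```text
time: 34.95
eef_pos: [0.5415, -0.3348, 0.2464]
tool_rot: [-3.117, -0.075, 3.005]
wrist_force: [0.2, 0.2, 0.8]
grip_width: 0.0857
gripper_force: 0.0
[-0.5785  0.2546  1.0263 -0.0579  1.92   -2.0314] [ 0.5413 -0.335   0.245 ] [-0.1949  0.1029  2.4136] [[-0.9877  0.1348 -0.0797]
 [ 0.1362  0.9906 -0.0129]
 [ 0.0772 -0.0236 -0.9967]]
[242.8 222.9]
[279.9 223.3]
[242.9 240.5]
[279.5 240.9]
```

View pics/w2.png

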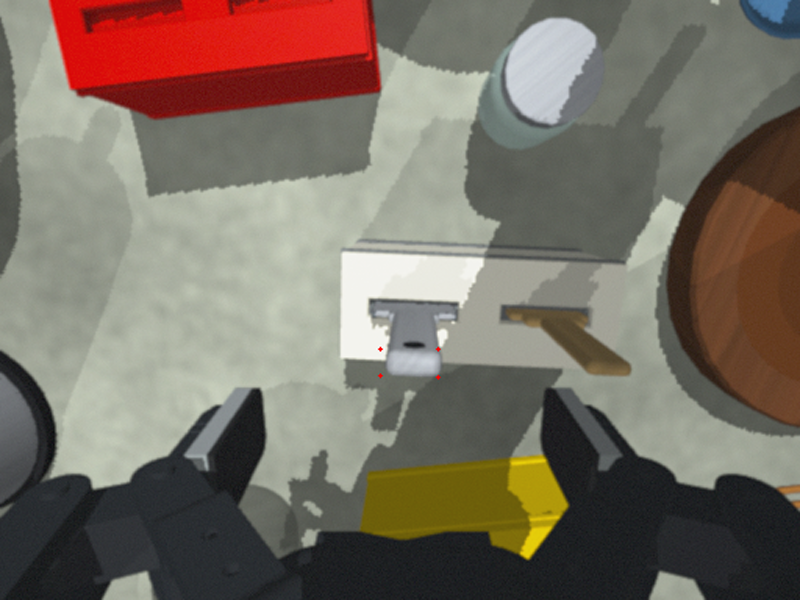

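```bash
python3 -m creep '-.2 .14 0 0;0 0 .5 0;0 0 .7 0;0 0 .6 0;0 0 .4 0;0 0 .2 0;0 0 0 0'
python3 - <<'E'
from plan import *
q=arm.observe()['joint_pos'].copy();p,C,_=fk(q);n=C.apply([0,0,1]);t=np.array([.5434,-.332,.167])+.019*n;print(C.inv().apply(t-p)*1000)
E
python3 -m creep '0 0 0 0;0 0 0 0;0 0 0 0;0 0 0 0;0 0 0 0;0 0 0 0;0 0 0 0;0 0 0 0' -1 80
```

```text
time: 35.8
eef_pos: [0.54, -0.3316, 0.1527]
tool_rot: [-3.116, -0.073, 3.003]
wrist_force: [-1.0, 0.2, 0.1]
grip_width: 0.0854
gripper_force: 0.0
[-2.3017 -0.253   4.4934]
time: 36.6
eef_pos: [0.5408, -0.3326, 0.1541]
tool_rot: [-3.115, -0.07, 3.002]
wrist_force: [-0.1, 0.9, 5.7]
grip_width: 0.0228
gripper_force: 78.5
```

```bash
python3 -m creep '.03 0 -.3 0;.06 -.02 -.7 0;.08 -.02 -1 0;.08 -.02 -1 0;.08 -.02 -1 0;.08 -.02 -1 0;0 0 0 0'
python3 - <<'E'
from plan import *
q=arm.observe()['joint_pos'].copy();p,C,_=fk(q);print(q,p);print(C.as_matrix())
C0=C
# final feasibility: tool tilted outward about grater y by th
for th_ in(33,38,42):
  for dx in(0,.03,.06):
    ax=C0.apply([0,1,0]);Cf=R.from_rotvec(ax*np.radians(-th_))*C0
    if Cf.apply([0,0,1])[0]<C0.apply([0,0,1])[0]:Cf=R.from_rotvec(ax*np.radians(th_))*C0
    up=-np.sign(1)*Cf.apply(C0.inv().apply([0,0,-1]));o=np.array([.568+dx,.0,.12]);g=o+.161*up;t=g+.019*Cf.apply([0,0,1])
    import kin
    best=min((kin.ik(t,Cf,s) for s in(q,np.array([0,-.5,1.8,0,1.2,-1.6]))),key=lambda x:x[1]);print(th_,dx,t.round(3),best[0].round(2),best[1].round(4))
E
```

```text
time: 37.3
eef_pos: [0.5388, -0.3315, 0.3617]
tool_rot: [-3.11, -0.062, 3.001]
wrist_force: [0.4, 0.1, 0.3]
grip_width: 0.0228
gripper_force: 78.0
[-0.576   0.3071  0.7516 -0.0641  2.1247 -2.04  ] [ 0.5388 -0.3315  0.3618]
[[-0.9883  0.1379 -0.0654]
 [ 0.1396  0.99   -0.0224]
 [ 0.0616 -0.0313 -0.9976]]
33 0 [0.49  0.009 0.239] [ 0.02 -0.68  1.92 -0.11  1.39 -1.43] 0.0
33 0.03 [0.52  0.009 0.239] [ 0.02 -0.59  1.87 -0.11  1.36 -1.42] 0.0
33 0.06 [0.55  0.009 0.239] [ 0.02 -0.5   1.81 -0.11  1.33 -1.42] 0.0
38 0 [0.48  0.011 0.231] [ 0.04 -0.8   2.03 -0.13  1.32 -1.41] 0.0
38 0.03 [0.51  0.011 0.231] [ 0.04 -0.7   1.98 -0.13  1.28 -1.41] 0.0
38 0.06 [0.54  0.011 0.231] [ 0.03 -0.61  1.92 -0.13  1.24 -1.4 ] 0.0
42 0 [0.473 0.011 0.225] [ 0.06 -0.86  2.09 -0.16  1.26 -1.38] 0.0132
42 0.03 [0.503 0.011 0.225] [ 0.05 -0.79  2.06 -0.15  1.22 -1.39] 0.0
42 0.06 [0.533 0.011 0.225] [ 0.05 -0.7   2.01 -0.15  1.17 -1.39] 0.0
```

Run:
```python
from plan import *
q0=arm.observe()['joint_pos'].copy();C0=fk(q0)[1];gl=C0.inv().as_matrix() # columns: world axes in tool = grater axes approx
gx=C0.inv().apply([.990,-.138,0]);gy=C0.inv().apply([.138,.99,0]);gz=C0.inv().apply([0,0,1.])
def rep(q):
    p,C,_=fk(q);z=C.apply(gz);x=C.apply(gx);y=C.apply(gy);return np.degrees(np.arccos([z[2],x[2],y[2]])).round(1),p.round(3),(p-.02*C.apply([0,0,1])-.161*z).round(3)
for pre in([-.3,.95,-.7],[-.1,.95,-.9],[.1,.8,-1]):
  q=q0
  for _ in range(7):q=step(q,pre+[0])
  print("pre",pre,rep(q),q.round(2))
  for e in([1,0],[.87,.5],[.7,.7],[.5,.87]):
    r=q;out=None
    for k in range(30):
        C=fk(r)[1];o=np.array([.99,-.138,0]);v=C.inv().apply(e[0]*o+np.array([0,0,e[1]]))
        r=step(r,np.r_[np.clip(v,-1,1),0]);a=rep(r)
        if a[0][0]>41:break
    print(e,k+1,a,r.round(2))
```

```text
pre [-0.3, 0.95, -0.7] (array([ 2.4, 87.6, 90.1]), array([ 0.622, -0.068,  0.494]), array([ 0.63 , -0.069,  0.353])) [-0.15  0.54  0.17 -0.05  2.45 -1.62]
[1, 0] 30 (array([41.6, 48.4, 90.4]), array([ 1.099, -0.151,  0.117]), array([ 1.193, -0.162,  0.012])) [-0.17  1.12  0.17 -0.01  1.19 -1.61]
[0.87, 0.5] 27 (array([41.3, 48.7, 90.6]), array([ 0.929, -0.128,  0.461]), array([ 1.022, -0.14 ,  0.356])) [-0.17  0.7   0.17 -0.01  1.61 -1.62]
[0.7, 0.7] 28 (array([42. , 48. , 90.8]), array([ 0.807, -0.112,  0.595]), array([ 0.902, -0.124,  0.491])) [-0.18  0.5   0.17 -0.01  1.8  -1.62]
[0.5, 0.87] 29 (array([42. , 48.1, 91. ]), array([ 0.654, -0.092,  0.701]), array([ 0.749, -0.104,  0.597])) [-0.19  0.3   0.17 -0.    2.   -1.63]
pre [-0.1, 0.95, -0.9] (array([ 2.5, 87.5, 90.1]), array([ 0.568, -0.058,  0.542]), array([ 0.575, -0.059,  0.401])) [-0.14  0.46  0.17 -0.06  2.52 -1.62]
[1, 0] 30 (array([40.1, 49.9, 90.3]), array([ 1.083, -0.148,  0.143]), array([ 1.175, -0.159,  0.036])) [-0.16  1.08  0.17 -0.01  1.25 -1.61]
[0.87, 0.5] 28 (array([41.7, 48.4, 90.7]), array([ 0.916, -0.126, 
[... 406 characters left out ...]
 87.8, 90.3]), array([ 0.516, -0.09 ,  0.576]), array([ 0.522, -0.091,  0.435])) [-0.21  0.4   0.17 -0.07  2.59 -1.71]
[1, 0] 30 (array([38.4, 51.7, 91.6]), array([ 1.065, -0.165,  0.161]), array([ 1.152, -0.178,  0.052])) [-0.18  1.05  0.17 -0.02  1.31 -1.62]
[0.87, 0.5] 29 (array([41.6, 48.5, 92.3]), array([ 0.902, -0.143,  0.493]), array([ 0.996, -0.159,  0.388])) [-0.18  0.65  0.17 -0.03  1.65 -1.64]
[0.7, 0.7] 30 (array([42.3, 47.8, 92.7]), array([ 0.772, -0.126,  0.624]), array([ 0.867, -0.142,  0.521])) [-0.19  0.45  0.17 -0.03  1.84 -1.66]
[0.5, 0.87] 30 (array([40.7, 49.5, 93. ]), array([ 0.606, -0.103,  0.718]), array([ 0.697, -0.12 ,  0.612])) [-0.21  0.25  0.17 -0.03  2.07 -1.68]
```

```bash
python3 -m creep '-.1 .6 -.5 0;-.1 .95 -.9 0;-.1 .95 -.9 0;-.1 .95 -.9 0;-.1 .95 -.9 0;-.1 .95 -.9 0;-.1 .95 -.9 0;-.1 .4 -.4 0;-.5 0 -.87 0;-.5 0 -.87 0' >/dev/null; python3 -m creep '-.5 0 -.87 0;-.55 0 -.85 0;-.55 0 -.85 0;-.6 0 -.8 0;-.6 0 -.8 0;-.65 0 -.75 0;-.65 0 -.75 0;-.7 0 -.7 0;-.7 0 -.7 0;-.75 0 -.65 0'
cat > rep.py <<'E'
from plan import *
G=np.array([[-.9883,.1379,-.0654],[.1396,.99,-.0224],[.0616,-.0313,-.9976]])
gx,gy,gz=G.T@[.99,-.138,0],G.T@[.138,.99,0],G.T@[0,0,1.]
def rep(q):
    p,C,_=fk(q);z=C.apply(gz);x=C.apply(gx);y=C.apply(gy);return np.degrees(np.arccos([z[2],x[2],y[2]])).round(1),p.round(3),(p-.02*C.apply([0,0,1])-.161*z).round(3)
if __name__=="__main__":
    q=arm.observe()['joint_pos'].copy();print(rep(q),q)
E
python3 rep.py
```

```text
time: 39.3
eef_pos: [0.5908, -0.0693, 0.5925]
tool_rot: [-3.112, 0.223, 3.011]
wrist_force: [0.5, -0.9, -1.9]
grip_width: 0.0229
gripper_force: 79.1
(array([16.3, 73.7, 89.9]), array([ 0.591, -0.069,  0.593]), array([ 0.631, -0.074,  0.458])) [-0.161   0.3879  0.1699 -0.0321  2.36   -1.623 ]
```

```bash
python3 -m creep '-.75 0 -.65 0;-.8 0 -.6 0;-.8 0 -.6 0;-.85 0 -.55 0;-.85 0 -.55 0;-.85 0 -.5 0;-.9 0 -.5 0;-.9 0 -.45 0;-.9 0 -.4 0;-.9 0 -.4 0' >/dev/null; python3 -m creep '-.95 0 -.4 0;-.95 0 -.35 0;-.95 0 -.3 0;-.95 0 -.3 0;-.95 0 -.3 0;0 0 0 0'; python3 rep.py
```

```text
time: 40.9
eef_pos: [0.7086, -0.0842, 0.6404]
tool_rot: [-3.107, 0.594, 3.024]
wrist_force: [-1.2, -0.0, -0.5]
grip_width: 0.0232
gripper_force: 79.1
(array([37.6, 52.4, 90.2]), array([ 0.708, -0.084,  0.64 ]), array([ 0.795, -0.094,  0.529])) [-0.1608  0.3919  0.1702 -0.0116  1.9844 -1.6109]
```

```bash
python3 -m creep '-.95 0 -.3 0;-.95 0 -.3 0;-.95 0 -.3 0;-.95 0 -.25 0;0 0 0 0'
python3 - <<'E'
from rep import *
q=arm.observe()['joint_pos'].copy();a=rep(q);print(a,q);C=fk(q)[1]
t=np.array([.595,.0,.125]);d=t-a[2];print("units",C.inv().apply(d)/.04)
v=C.inv().apply(d)/.04
for n in(15,):
    w=np.r_[v/n,0]
    for k in range(n):
        q=step(q,w)
        if k%3==2:print(k,rep(q),q.round(2))
E
```

```text
time: 41.4
eef_pos: [0.734, -0.0869, 0.6653]
tool_rot: [-3.104, 0.703, 3.028]
wrist_force: [0.3, -0.5, -1.6]
grip_width: 0.023
gripper_force: 79.1
(array([43.8, 46.2, 90.3]), array([ 0.734, -0.087,  0.665]), array([ 0.832, -0.098,  0.564])) [-0.1607  0.3872  0.1697 -0.0072  1.8814 -1.6093]
units [11.796   1.9294  4.3234]
2 (array([43.8, 46.2, 90.3]), array([ 0.687, -0.067,  0.578]), array([ 0.784, -0.079,  0.477])) [-0.14 -0.02  0.84 -0.02  1.61 -1.59]
5 (array([43.8, 46.2, 90.3]), array([ 0.639, -0.048,  0.49 ]), array([ 0.737, -0.059,  0.389])) [-0.1  -0.26  1.24 -0.04  1.46 -1.56]
8 (array([43.8, 46.2, 90.3]), array([ 0.592, -0.028,  0.402]), array([ 0.69 , -0.039,  0.301])) [-0.07 -0.47  1.56 -0.07  1.35 -1.52]
11 (array([43.8, 46.2, 90.3]), array([ 0.544, -0.008,  0.314]), array([ 0.642, -0.02 ,  0.213])) [-0.02 -0.66  1.84 -0.11  1.26 -1.46]
14 (array([43.8, 46.2, 90.3]), array([0.497, 0.011, 0.226]), array([ 0.595, -0.   ,  0.125])) [ 0.05 -0.85  2.1  -0.15  1.2  -1.39]
```

```bash
python3 -m creep '.3 .05 .1 0;.5 .1 .2 0;.8 .13 .29 0;.8 .13 .29 0;.8 .13 .29 0;.8 .13 .29 0;.8 .13 .29 0;.8 .13 .29 0;.8 .13 .29 0;.8 .13 .29 0'
python3 - <<'E'
from rep import *
q=arm.observe()['joint_pos'].copy();a=rep(q);print(a,q);C=fk(q)[1]
print("units",C.inv().apply(np.array([.618,.0,.122])-a[2])/.04)
E
```

```text
time: 42.4
eef_pos: [0.5873, -0.0262, 0.396]
tool_rot: [-3.104, 0.7, 3.028]
wrist_force: [-0.7, 1.2, -0.7]
grip_width: 0.0228
gripper_force: 79.1
(array([43.7, 46.4, 90.3]), array([ 0.587, -0.026,  0.396]), array([ 0.685, -0.038,  0.295])) [-0.0614 -0.4794  1.5766 -0.0727  1.3469 -1.5148]
units [4.142  0.835  2.1356]
```

```bash
python3 -m creep '.8 .17 .43 0;.8 .17 .43 0;.8 .17 .43 0;.8 .16 .42 0;.5 .1 .25 0;.3 .06 .15 0;.1 0 .04 0;0 0 0 0;0 0 0 0;0 0 0 0'
python3 - <<'E'
from rep import *
s=arm.observe();q=s['joint_pos'].copy();print(rep(q),q,s['qvel'])
t=read_camera('top');d=read_camera('side')
a=t[150:290,130:330];b=d[110:250,120:320]
cv2.imwrite('pics/v6.png',cv2.resize(np.vstack([a,b]),(428,600)))
g=lambda n,im:[(st,c) for st,c in [1,1]] if 0 else None
E
```

```text
time: 43.4
eef_pos: [0.5234, 0.0109, 0.2266]
tool_rot: [-3.104, 0.702, 3.028]
wrist_force: [-0.1, 0.5, -1.7]
grip_width: 0.0227
gripper_force: 79.1
(array([43.8, 46.3, 90.3]), array([0.523, 0.011, 0.227]), array([ 0.621, -0.   ,  0.126])) [ 0.0471 -0.7558  2.0521 -0.1536  1.1585 -1.3851] [ 0.0004  0.004   0.0033  0.0006 -0.0002  0.0009]
```

View pics/v6.png

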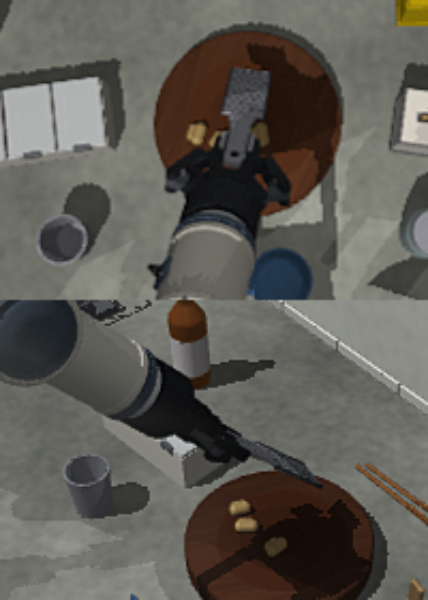

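Run:
```python
from h import *
print(meet(ray("top",245.4,181.8),ray("side",266,196)))
from cell import ticket
print(ticket.hand_in())
```

```text
(array([0.6315, 0.0016, 0.1024]), np.float64(0.0037376355451396496))
the job is handed in; nothing more can be done
None
```

I handed the job in at about 43.5 s of the 64 s. The last pictures show all three ginger knobs on the board and the cup upright on the counter. The grater is in the gripper over the board, teeth up, slanted about 44°, its lower end 6–9 cm above the wood (two measurements); the hand-in returned no verdict.

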